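# Restock the first-aid tape holder and square up the pill cases

## Robot

A 6-joint arm with a two-finger parallel gripper is mounted at the origin on the work surface. World frame = base frame: x ahead of the robot, y to its left, z up, the work surface at z = 0. Lengths are in m, angles in degrees, forces in N, time in s.
With the tool pointing down it reaches from about 0.25 to 0.725 m from the base axis. Payload 9.7 kg.
Tool frame: the origin (TCP) lies midway between the tips of the shut fingers; the grasp point (between the pads) lies bot.grasp_offset behind it (bot.grasp_offset is the distance from the TCP to the grasp point, in m); x points along the fingers, y is the direction in which the jaws open and shut, and the axes are right-handed (so a half turn about x gives the same grasp; the last joint's range is limited). The gripper opens to 85 mm and grips with 20 to 120 N. Pads are 22 mm wide; open, the fingers measure 114 mm over their backs; the gripper's body (76 mm by 85 mm) begins 54 mm behind the grasp point. The pads swing forward as they close: fully open they stand 13 mm farther back than shut.
Start: joints at [75.688, 4.979, 10.078, 95.1, 0, 90], TCP at [0.136, 0.533, 0.231] pointing down, gripper open.
Joint ranges: [-179.16, 179.16], [-48.56, 103.87], [-65.8, 70.77], [-126.05, 130.52], [-82.76, 87.17], [-180, 180]. Speed limits (degrees/s): [127.2, 127.2, 147.25, 180, 180, 180].

## Interface

Orientations are given as [roll, pitch, yaw] about the fixed x, y, z axes, in that order (R = Rz(yaw) Ry(pitch) Rx(roll)).
In Python, from workcell import status, camera, bot gives the robot as it stands.
- The arm moves only by the shell command python3 -m jog 'ROWS' [OPENING] [FORCE]. ROWS is text: rows parted by semicolons, each of 4 numbers parted by spaces: the shift along the tool's x, y, z in mm, then the turn about the tool's x in degrees. A call has exactly 8 rows; each row is the pose to reach, as a shift and turn from the pose commanded when the call began, along the tool's axes at that moment; what a row does not reach only later rows make up. A row lasts 1/8 s, in which the tool goes at most 62.5 mm and 10.7 degrees, less where a joint would pass 70% of its speed; a pose out of reach is approached as far as the arm can. A call with a gripper value outside its range is refused whole. OPENING is the opening, from 0 (shut) to 1 (fully open), set as the call begins (- or left out, the last holds). The fingers move at their own pace and stop on an object; FORCE is the grip in N (left out, the last holds). Time passes only in rows, so rows that repeat a pose let the fingers close, or fill a call up. It gives the time, the measured TCP pose, the force and the opening at its end, in the units of the state.
- status.get_obs(): the state, without advancing time (a new reading comes with each control period).
- camera(name): name is "side" or "top" or "wrist"; returns a dict with "color" (420x560x3 uint8, red, green, blue), "vfov" (degrees; the focal length in pixels is half the picture's height over the tangent of half this angle, whatever the lens; pixels are square), "cx", "cy" (the principal point, pixels), "rvec" (rotation vector, rad) and "tvec" (3), from world to camera coordinates, as OpenCV has them. Camera axes: x right, y down, z forward; pixel columns grow to the right and rows downward; lengths in m; the calibration is good to about 2 mm. A picture is of the moment at which its call begins. There is no depth.
- bot.job_done(): hands the job in, once; it reports no verdict.
The state is a dict: "time": time; "q": joint angles; "qd": joint speeds; "joint_efforts": joint torques, N m; "ee_pos": TCP position; "tcp_rot": TCP orientation; "wrist_force": force on the tool from outside, world axes, zero at the start; "torque": the same for the moment, N m; "opening": finger opening in m.
Only numpy, scipy, OpenCV 4.12 (cv2) and the standard library are available. Lean on these libraries where they do the work, as an engineer would, in place of code of your own. Each camera call takes 0.05 s, during which the arm holds its last target. There are 200 camera calls.

## Task

Put the first-aid things back in order. Thread all the cased tape rolls onto the holder's rod, from the back plate outward blue, green, yellow, red (leaving out any colour that is not there), and push the black cap fully home on the rod's end; also stack the flat pill cases, lids up and in any order, into one square pile on the dark rectangle of the cork pad, long sides along its long side. Leave the cup, tin, tweezers, thermometer and ointment jar where they stand.

Things in the scene. Friction and masses are not known exactly. Their poses are not given: they have to be found in the camera images.
- holder: fixed wooden tape holder (all lengths here in mm). Origin under its foot on the table, z up. Foot 90 x 150 x 12, upright back plate 60 x 12 x 112 high at the -y end, and a level steel rod 12 in diameter that runs from the plate along the holder's +y, rod axis 85 above the table, 145 long, its free end open.
- rod_base (a point): point on the rod axis at the face of the back plate; axes as the holder's (y runs outward along the rod)
- rod_tip (a point): centre of the rod's free end, 145 along +y from rod_base; axes as the holder's
- tape_blue: blue cased tape roll, may be absent: a square plastic cassette 46 x 26 x 46 mm (x, y, z) with a white tape ring on its two faces and a square through-hole 20 x 20 mm along its y axis. About 40 g. It starts standing on the table on one of its 46 x 26 edges, hole level. Origin at the centre of the hole, 23 above its lower edge; z up at the start. Alike either way round.
- tape_green: green cased tape roll, may be absent: a square plastic cassette 46 x 26 x 46 mm (x, y, z) with a white tape ring on its two faces and a square through-hole 20 x 20 mm along its y axis. About 40 g. It starts standing on the table on one of its 46 x 26 edges, hole level. Origin at the centre of the hole, 23 above its lower edge; z up at the start. Alike either way round.
- tape_yellow: yellow cased tape roll, may be absent: a square plastic cassette 46 x 26 x 46 mm (x, y, z) with a white tape ring on its two faces and a square through-hole 20 x 20 mm along its y axis. About 40 g. It starts standing on the table on one of its 46 x 26 edges, hole level. Origin at the centre of the hole, 23 above its lower edge; z up at the start. Alike either way round.
- tape_red: red cased tape roll, may be absent: a square plastic cassette 46 x 26 x 46 mm (x, y, z) with a white tape ring on its two faces and a square through-hole 20 x 20 mm along its y axis. About 40 g. It starts standing on the table on one of its 46 x 26 edges, hole level. Origin at the centre of the hole, 23 above its lower edge; z up at the start. Alike either way round.
- cap: black plastic end cap, a square knob 36 x 26 x 36 mm (x, y, z), about 30 g. A square blind socket 17 x 17, 20 deep, opens in its -y face; the +y face is closed, with a grey disc. Origin at its centre; it starts standing on a 36 x 26 side, axis level, origin 18 above the table, z up. It is held on the rod by its weight alone.
- cap_floor (a point): centre of the socket's floor, 7 from the cap's origin along its +y; it meets rod_tip when the cap is fully home; axes as the cap's
- pad: fixed cork pad 84 x 64 x 4 mm (x, y, z) with a dark rectangle 68 x 48 in the middle, long side along its x. Origin at the centre of its underside, on the table; the top is 4 above.
- case_orange: flat pill case with orange lid, may be absent: a closed box 66 x 46 x 16 mm (x, y, z), white below, orange above, with a flat white tab drawn on the -x end. About 60 g. Origin at the centre of its underside, z up; it starts flat on the table.
- case_grey: flat pill case with grey lid, may be absent: a closed box 66 x 46 x 16 mm (x, y, z), white below, grey above, with a flat white tab drawn on the -x end. About 60 g. Origin at the centre of its underside, z up; it starts flat on the table.
- case_black: flat pill case with black lid, may be absent: a closed box 66 x 46 x 16 mm (x, y, z), white below, black above, with a flat white tab drawn on the -x end. About 60 g. Origin at the centre of its underside, z up; it starts flat on the table.
- case_white: flat pill case with white lid, may be absent: a closed box 66 x 46 x 16 mm (x, y, z), white below, white above, with a flat white tab drawn on the -x end. About 60 g. Origin at the centre of its underside, z up; it starts flat on the table.
- cup: blue ceramic cup, rim 74 across, 75 high; bystander, origin under its centre
- tin: small round aluminium screw-top tin, 52 across, 29 high; bystander, origin under its centre
- tweezers: steel tweezers 110 long along their y, 6 thick, flat on the table; bystander, origin under their middle
- thermometer: white clinical thermometer 115 long along its y, 18 wide, 11 thick; bystander, origin about 3 from its middle
- ointment: amber ointment jar, 42 across, 45 high; bystander, origin under its centre
Not all that is in view belongs to the job. Of the things shaped like the tape_blue, the blue one is meant.

How it is judged (in metres and radians):
On the way, in this order (a step that is already met when the one before it is completed fails the run):
1. the blue tape roll hangs on the rod, let go (x of tape_blue in the frame of rod_base between -0.008 and 0.008 m and z of tape_blue in the frame of rod_base between -0.008 and 0.008 m and y of tape_blue in the frame of rod_base between 0.005 and 0.135 m and angle between the y axis of tape_blue and the y axis of holder, either way round below 0.2 rad and contact force between the fingers and tape_blue below 0.3 N), for 0.2 s.
2. the green tape roll hangs on the rod, let go (x of tape_green in the frame of rod_base between -0.008 and 0.008 m and z of tape_green in the frame of rod_base between -0.008 and 0.008 m and y of tape_green in the frame of rod_base between 0.005 and 0.135 m and angle between the y axis of tape_green and the y axis of holder, either way round below 0.2 rad and contact force between the fingers and tape_green below 0.3 N), for 0.2 s.
3. the yellow tape roll hangs on the rod, let go (x of tape_yellow in the frame of rod_base between -0.008 and 0.008 m and z of tape_yellow in the frame of rod_base between -0.008 and 0.008 m and y of tape_yellow in the frame of rod_base between 0.005 and 0.135 m and angle between the y axis of tape_yellow and the y axis of holder, either way round below 0.2 rad and contact force between the fingers and tape_yellow below 0.3 N), for 0.2 s.
4. the red tape roll hangs on the rod, let go (x of tape_red in the frame of rod_base between -0.008 and 0.008 m and z of tape_red in the frame of rod_base between -0.008 and 0.008 m and y of tape_red in the frame of rod_base between 0.005 and 0.135 m and angle between the y axis of tape_red and the y axis of holder, either way round below 0.2 rad and contact force between the fingers and tape_red below 0.3 N), for 0.2 s.
5. the cap is fully home on the rod's end, let go (x of cap_floor in the frame of rod_tip between -0.006 and 0.006 m and z of cap_floor in the frame of rod_tip between -0.006 and 0.006 m and y of cap_floor in the frame of rod_tip between -0.005 and 0.005 m and angle between the y axis of cap and the y axis of holder, either way round below 0.25 rad and contact force between the fingers and cap below 0.3 N), for 0.2 s.
At the end, for the whole second after the job is handed in: Tapes present hang on the rod (axis within 8 mm, 0.2 rad) in order blue, green, yellow, red from the plate; cap floor within 5 mm of the rod tip (6 mm across); cases present lid up, within 12 mm and 0.16 rad of the pad, 7 mm of each other; all let go, at rest (all of step 1 and all of step 2 and all of step 3 and all of step 4 and all of step 5 and linear speed of each of tape_blue, tape_green, tape_yellow, tape_red below 0.03 m/s and ((y of tape_blue in the frame of rod_base below 0.01 m and y of tape_green in the frame of rod_base above 0.01 m) or (y of tape_blue in the frame of rod_base below 0.034 m and y of tape_green in the frame of rod_base above 0.034 m) or (y of tape_blue in the frame of rod_base below 0.058 m and y of tape_green in the frame of rod_base above 0.058 m) or (y of tape_blue in the frame of rod_base below 0.082 m and y of tape_green in the frame of rod_base above 0.082 m) or (y of tape_blue in the frame of rod_base below 0.106 m and y of tape_green in the frame of rod_base above 0.106 m) or (y of tape_blue in the frame of rod_base below 0.13 m and y of tape_green in the frame of rod_base above 0.13 m)) and ((y of tape_blue in the frame of rod_base below 0.01 m and y of tape_yellow in the frame of rod_base above 0.01 m) or (y of tape_blue in the frame of rod_base below 0.034 m and y of tape_yellow in the frame of rod_base above 0.034 m) or (y of tape_blue in the frame of rod_base below 0.058 m and y of tape_yellow in the frame of rod_base above 0.058 m) or (y of tape_blue in the frame of rod_base below 0.082 m and y of tape_yellow in the frame of rod_base above 0.082 m) or (y of tape_blue in the frame of rod_base below 0.106 m and y of tape_yellow in the frame of rod_base above 0.106 m) or (y of tape_blue in the frame of rod_base below 0.13 m and y of tape_yellow in the frame of rod_base above 0.13 m)) and ((y of tape_green in the frame of rod_base below 0.01 m and y of tape_yellow in the frame of rod_base above 0.01 m) or (y of tape_green in the frame of rod_base below 0.034 m and y of tape_yellow in the frame of rod_base above 0.034 m) or (y of tape_green in the frame of rod_base below 0.058 m and y of tape_yellow in the frame of rod_base above 0.058 m) or (y of tape_green in the frame of rod_base below 0.082 m and y of tape_yellow in the frame of rod_base above 0.082 m) or (y of tape_green in the frame of rod_base below 0.106 m and y of tape_yellow in the frame of rod_base above 0.106 m) or (y of tape_green in the frame of rod_base below 0.13 m and y of tape_yellow in the frame of rod_base above 0.13 m)) and ((y of tape_green in the frame of rod_base below 0.01 m and y of tape_red in the frame of rod_base above 0.01 m) or (y of tape_green in the frame of rod_base below 0.034 m and y of tape_red in the frame of rod_base above 0.034 m) or (y of tape_green in the frame of rod_base below 0.058 m and y of tape_red in the frame of rod_base above 0.058 m) or (y of tape_green in the frame of rod_base below 0.082 m and y of tape_red in the frame of rod_base above 0.082 m) or (y of tape_green in the frame of rod_base below 0.106 m and y of tape_red in the frame of rod_base above 0.106 m) or (y of tape_green in the frame of rod_base below 0.13 m and y of tape_red in the frame of rod_base above 0.13 m)) and ((y of tape_yellow in the frame of rod_base below 0.01 m and y of tape_red in the frame of rod_base above 0.01 m) or (y of tape_yellow in the frame of rod_base below 0.034 m and y of tape_red in the frame of rod_base above 0.034 m) or (y of tape_yellow in the frame of rod_base below 0.058 m and y of tape_red in the frame of rod_base above 0.058 m) or (y of tape_yellow in the frame of rod_base below 0.082 m and y of tape_red in the frame of rod_base above 0.082 m) or (y of tape_yellow in the frame of rod_base below 0.106 m and y of tape_red in the frame of rod_base above 0.106 m) or (y of tape_yellow in the frame of rod_base below 0.13 m and y of tape_red in the frame of rod_base above 0.13 m)) and linear speed of each of cap, case_orange, case_grey, case_black, case_white below 0.02 m/s and horizontal distance between each of case_orange, case_grey, case_black, case_white and pad below 0.012 m and angle between the x axis of each of case_orange, case_grey, case_black, case_white and the x axis of pad, either way round below 0.16 rad and angle between each of case_orange, case_grey, case_black, case_white's own z axis and vertical below 0.08 rad and height (world z) of each of case_orange, case_grey, case_black, case_white below 0.061 m and horizontal distance between case_orange and case_grey below 0.007 m and horizontal distance between each of case_orange, case_grey and case_black below 0.007 m and horizontal distance between each of case_orange, case_grey, case_black and case_white below 0.007 m); the robot touches nothing.
It fails at once if cup moved more than 40 mm (distance of cup from where it was at the start of the episode above 0.04 m).
It fails at once if tin moved more than 40 mm (distance of tin from where it was at the start of the episode above 0.04 m).
It fails at once if tweezers moved more than 40 mm (distance of tweezers from where it was at the start of the episode above 0.04 m).
It fails at once if thermometer moved more than 40 mm (distance of thermometer from where it was at the start of the episode above 0.04 m).
It fails at once if ointment moved more than 40 mm (distance of ointment from where it was at the start of the episode above 0.04 m).
Of tape_blue, tape_green, tape_yellow, tape_red only 3 to 4 are there at a start; the rules pass over those that are not, and their reading is None.
Of case_orange, case_grey, case_black, case_white only 3 to 4 are there at a start; the rules pass over those that are not, and their reading is None.
At some moment in a run one of case_orange, case_grey, case_black, case_white may be knocked a few centimetres aside while the robot is not near it.
It also fails if it takes over 210 s, if anything falls off the work surface, if the arm or the gripper's body presses on something with over 40 N, if the wrist force passes 120 N, or if a joint passes its speed limit or range.

## Working session

There is one attempt and no reset: what is moved stays moved. The work goes in short steps, Python scripts to look and compute and a shell command to move; the robot and the scene stay as the last step left them, time stands still between calls to the robot, and variables do not carry over. Pictures are saved under pics/ and viewed, about 12 in all and at most 16, crops included, and the job is handed in when it is done.

```bash
ls; mkdir -p pics
python3 - <<'E'
from workcell import status,camera,bot
import cv2,numpy as np
o=status.get_obs();print(o['time'],o['ee_pos'],o['tcp_rot'],o['opening'],bot.grasp_offset)
for n in['side','top','wrist']:
    c=camera(n);cv2.imwrite(f'pics/{n}0.png',c['color'][:,:,::-1])
    R=cv2.Rodrigues(np.array(c['rvec']))[0];print(n,c['vfov'],c['cx'],c['cy'],c['rvec'],c['tvec'],(-R.T@np.array(c['tvec'])).round(3),R[2].round(2))
im=[cv2.resize(cv2.imread(f'pics/{n}0.png'),(800,600)) for n in('top','side')]
for n,i in zip(('top','side'),im): cv2.imwrite(f'pics/{n}0b.png',i)
E
```

```text
pics
0.0 [0.13589301 0.53270409 0.23057669] [ -90.19155994   89.92277322 -104.50429433] 0.08565369672101242 0.0187
side 45.49621445842839 279.3740372642832 206.81982651316113 [ 0.32055716 -2.65711197  1.45551472] [0.51169531 0.13434748 1.03693893] [0.327 0.899 0.664] [ 0.18 -0.82 -0.54]
top 47.10406827348878 271.04233324989565 207.07730565785343 [ 2.11391039 -2.15960523  0.17550078] [-1.24107012e-04  5.63714362e-01  1.29926789e+00] [ 0.345 -0.009  1.374] [ 0.16 -0.   -0.99]
wrist 68.79378939082817 273.41994622853116 203.07599223514484 [-2.3000404  -1.78778045 -0.24860004] [-0.54985423 -0.03534302  0.37789523] [0.069 0.55  0.373] [ 0.26 -0.07 -0.96]
```

View pics/top0b.png

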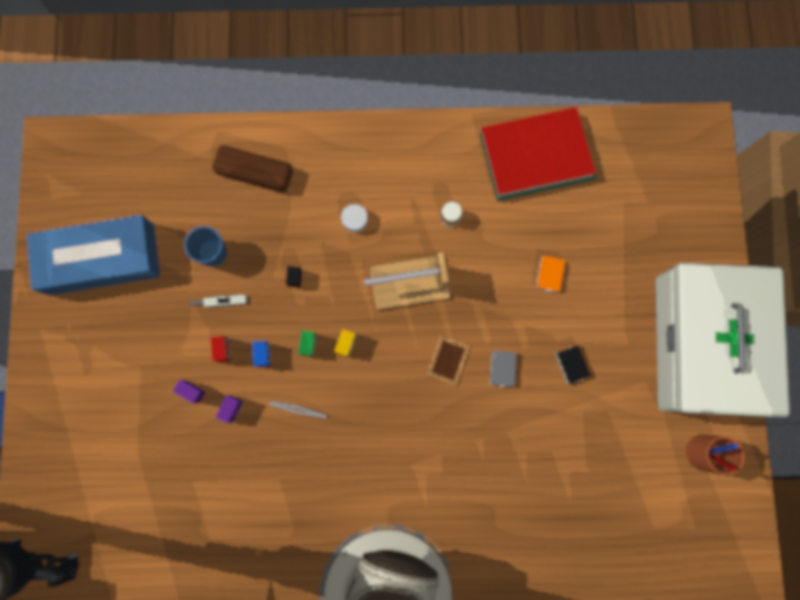

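View pics/side0b.png

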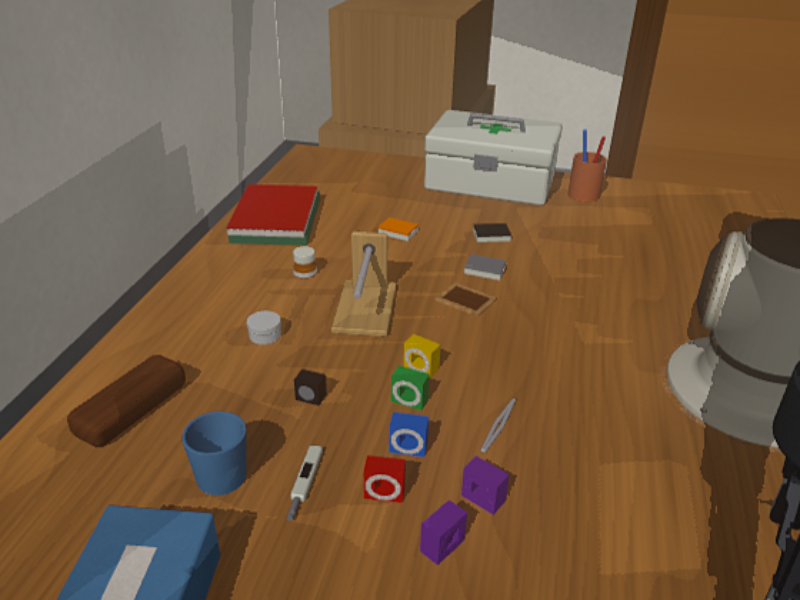

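The four tapes (top px: blue 261,353; green 308,343; yellow 345,343; red 219,348), the cap (294,276, with its grey disc facing +y) and three cases (orange, grey, black) are visible. The purple blocks aren't part of the job, and only one blue cassette fits. Next I'll triangulate rough positions.

```bash
cat > h.py <<'E'
import numpy as np, cv2
from scipy.spatial.transform import Rotation as Ro
from workcell import status,camera,bot
def shot(n,path=None,crop=None,s=1):
    c=camera(n)
    if path:
        im=c['color'][:,:,::-1]
        if crop: im=im[crop[1]:crop[3],crop[0]:crop[2]]
        cv2.imwrite(path,cv2.resize(im,None,fx=s,fy=s,interpolation=cv2.INTER_CUBIC))
    return c
def ray(c,px):
    R=cv2.Rodrigues(np.array(c['rvec']))[0];f=210/np.tan(np.radians(c['vfov']/2))
    d=R.T@np.array([(px[0]-c['cx'])/f,(px[1]-c['cy'])/f,1]);return -R.T@np.array(c['tvec']),d/np.linalg.norm(d)
def onz(c,px,z):
    o,d=ray(c,px);return o+d*(z-o[2])/d[2]
def tri(*cp):
    A=np.zeros((3,3));b=np.zeros(3);r=[ray(c,p) for c,p in cp]
    for o,d in r: P=np.eye(3)-np.outer(d,d);A+=P;b+=P@o
    X=np.linalg.solve(A,b);return X,max(np.linalg.norm((np.eye(3)-np.outer(d,d))@(X-o)) for o,d in r)
def proj(c,X):
    f=210/np.tan(np.radians(c['vfov']/2));K=np.array([[f,0,c['cx']],[0,f,c['cy']],[0,0,1]])
    return cv2.projectPoints(np.array(X,float).reshape(-1,3),np.array(c['rvec']),np.array(c['tvec']),K,None)[0][:,0]
def rel(x,y,z,jaw=None):
    "row (mm,deg) taking the TCP to x,y,z (m) with the jaw axis at angle jaw (deg, world, mod 180)"
    o=status.get_obs();R=Ro.from_euler('xyz',o['tcp_rot'],degrees=True).as_matrix()
    d=R.T@(np.array([x,y,z])-o['ee_pos'])*1000
    ja=np.degrees(np.arctan2(R[1,1],R[0,1]));t=0
    if jaw is not None: t=-((jaw-ja+90)%180-90)
    print('row',d.round(1),'turn',round(t,1),'| jaw',round(ja,1),'q6',round(o['q'][5],1),'t',round(o['time'],2))
E
python3 - <<'E'
from h import *
cs={n:shot(n) for n in('top','side')}
pt=dict(blue=((261,353),(409,434)),green=((308,343),(411,388)),yellow=((345,343),(422,355)),red=((219,348),(385,479)),cap=((294,276),(311,387)),
tip=((366,282),(358,293)),base=((440,272),(369,249)),pad=((448,361),(466,299)),orange=((551,273),(398,229)),grey=((504,369),(486,267)),black=((573,365),(492,232)),tin=((355,217),(264,327)))
for k,(a,b) in pt.items():
    X,e=tri((cs['top'],np.array(a)*.7),(cs['side'],np.array(b)*.7));print(k,X.round(3),'res',round(e,4))
rel(.40,.17,.25)
E
```

```text
blue [0.458 0.238 0.022] res 0.0009
green [0.476 0.146 0.02 ] res 0.0011
yellow [0.475 0.073 0.023] res 0.0003
red [0.469 0.32  0.023] res 0.0012
cap [0.612 0.174 0.016] res 0.0008
tip [0.584 0.028 0.086] res 0.0002
base [ 0.604 -0.114  0.082] res 0.0019
pad [ 0.438 -0.131 -0.   ] res 0.0008
orange [ 0.61  -0.345  0.003] res 0.0006
grey [ 0.419 -0.241  0.004] res 0.0001
black [ 0.424 -0.377  0.006] res 0.0006
tin [0.733 0.05  0.012] res 0.0008
row [ -18.9 -286.3  345.6] turn 0 | jaw 75.7 q6 90.0 t 0.25
```

```bash
python3 -c "
from h import *
rel(.45,.12,.27,0)"
```

```text
row [ -38.9 -322.4  406.4] turn 75.7 | jaw 75.7 q6 90.0 t 0.25
```

```bash
python3 -m jog '-5 -30 38 5;-10 -70 88 15;-15 -110 138 25;-20 -150 189 35;-25 -200 252 45;-30 -240 302 55;-35 -280 353 65;-39 -322 406 75.7' 1
python3 -m jog '0 0 0 0;0 0 0 0;0 0 0 0;0 0 0 0;0 0 0 0;0 0 0 0;0 0 0 0;0 0 0 0'
python3 -c "
from h import *
c=shot('wrist','pics/w1.png',s=1.428)
R=cv2.Rodrigues(np.array(c['rvec']))[0];print((-R.T@np.array(c['tvec'])).round(3),R[2].round(2))
np.save('w1.npy',c,allow_pickle=True);rel(.45,.22,.27,0)"
```

```text
time: 1.25
ee_pos: [0.4304, 0.1453, 0.2685]
tcp_rot: [116.2, 89.9, 25.9]
wrist_force: [1.0, 0.1, 0.1]
opening: 0.0856
time: 2.25
ee_pos: [0.4295, 0.1472, 0.2681]
tcp_rot: [-106.9, 90.0, 163.0]
wrist_force: [0.3, 0.3, 0.3]
opening: 0.0854
[0.429 0.216 0.411] [ 0.   -0.27 -0.96]
row [ -1.9  20.5 -72.9] turn -0.0 | jaw -0.0 q6 108.9 t 2.3
```

View pics/w1.png

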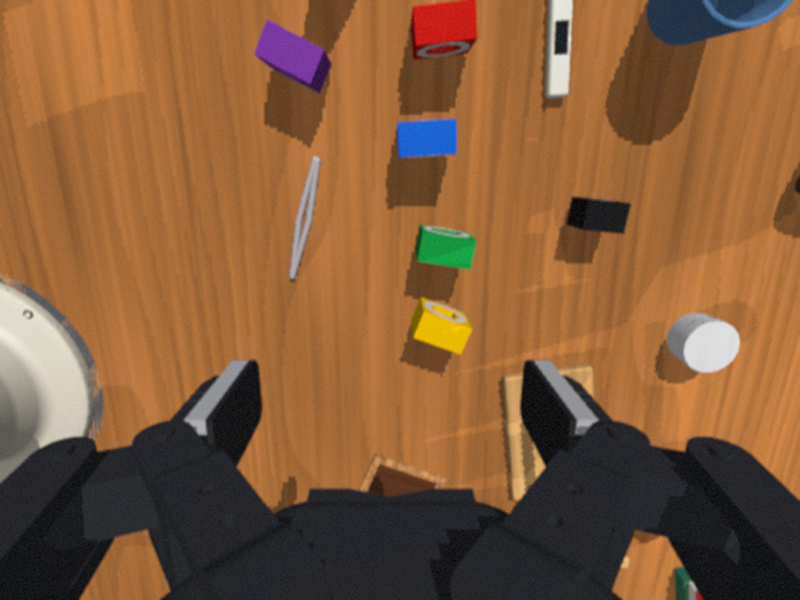

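Wrist view: image right is +x and up is +y. Top faces (800-wide px): blue (427,138), green (446,251), yellow (441,330), red (444,22), cap (598,217).

```bash
cat > tops.py <<'E'
from h import *
c=np.load('w1.npy',allow_pickle=True).item();k=.7
P=dict(blue=[(397,122),(455,119),(457,156),(399,158)],green=[(419,235),(474,242),(472,268),(418,261)],yellow=[(418,306),(471,325),(462,354),(412,335)],red=[(413,9),(474,2),(476,36),(414,45)])
for n,p in P.items():
    X=np.array([onz(c,np.array(q)*k,.046) for q in p]);a=(X[1]+X[2]-X[0]-X[3]);b=X[2]+X[3]-X[0]-X[1]
    print(n,X.mean(0).round(4),'len',np.linalg.norm(a)/2,np.linalg.norm(b)/2,'ang',np.degrees(np.arctan2(a[1],a[0])).round(1))
E
python3 tops.py; python3 -c "
from h import *
rel(.57,.09,.26,-5)"
```

```text
blue [0.4581 0.2371 0.046 ] len 0.04571357958846012 0.027325153436434792 ang 2.3
green [0.4761 0.1471 0.046 ] len 0.04658774384103259 0.02224902658492282 ang -7.4
yellow [0.4741 0.0764 0.046 ] len 0.04964450855266489 0.028054937495867575 ang -21.2
red [0.469 0.318 0.046] len 0.04553429418069439 0.0229842181981865 ang 6.7
row [  8.1 140.5  57.1] turn 5.0 | jaw -0.0 q6 108.9 t 2.3
```

```bash
python3 -c "
from h import *
rel(.56,.0,.27,0)"; python3 -m jog '0 20 20 0;0 50 50 0;0 75 80 0;0 100 110 0;0 131 147 0;0 131 147 0;0 131 147 0;0 131 147 0'
python3 -c "
from h import *
c=shot('wrist','pics/w2.png',s=1.428);np.save('w2.npy',c,allow_pickle=True)"
python3 -m jog '0 20 0 0;0 40 0 0;0 60 0 0;0 75 0 0;0 75 0 0;0 75 0 0;0 75 0 0;0 75 0 0'
python3 -c "
from h import *
c=shot('wrist','pics/w3.png',s=1.428);np.save('w3.npy',c,allow_pickle=True)
rel(.458,.237,.12,2)"
```

```text
row [ -1.9 130.6 147.1] turn -0.0 | jaw -0.0 q6 108.9 t 2.3
time: 3.3
ee_pos: [0.56, 0.0008, 0.2685]
tcp_rot: [108.4, 90.0, 18.5]
wrist_force: [-0.2, 0.1, -0.0]
opening: 0.0851
time: 4.35
ee_pos: [0.6351, 0.0002, 0.2686]
tcp_rot: [89.0, 90.0, -1.0]
wrist_force: [0.4, -0.1, 0.1]
opening: 0.0851
row [ 148.4 -177.3 -236.9] turn -2.0 | jaw -0.0 q6 90.0 t 4.4
```

View pics/w2.png

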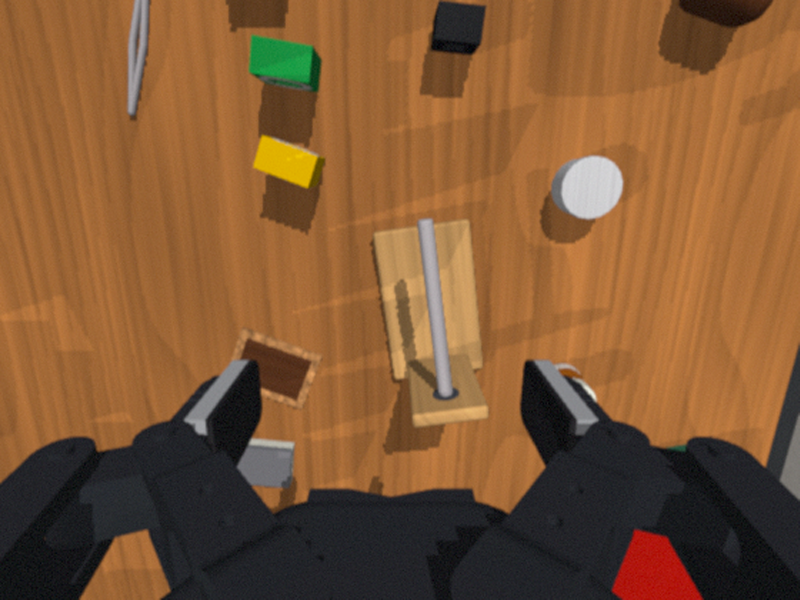

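View pics/w3.png

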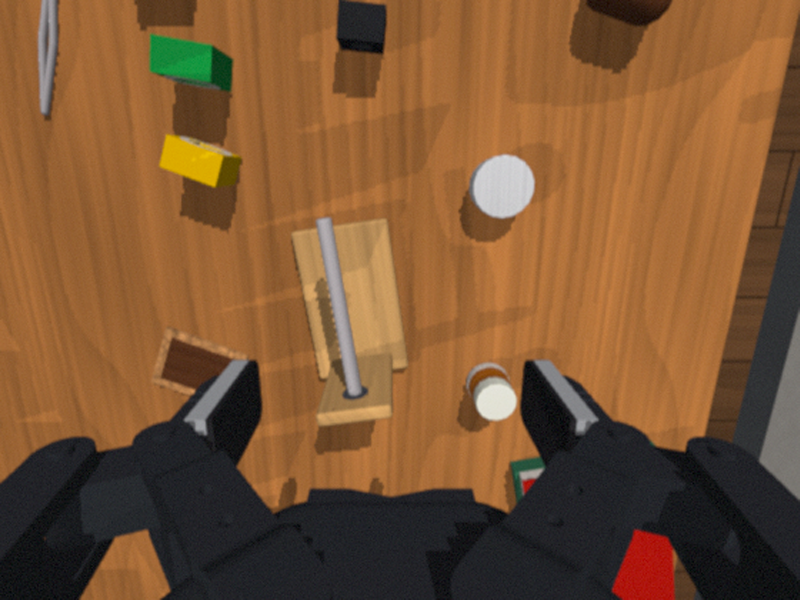

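Run:
```python
from h import *
a,b=[np.load(f'w{i}.npy',allow_pickle=True).item() for i in(2,3)]
for n,p,q in [('tip',(426,221),(325,220)),('base',(445,393),(354,391)),('mid',(435.5,307),(340,306)),('footNW',(374,235),(292,233)),('footNE',(468,221),(387,220)),('footSE',(482,368),(407,366)),('plateL',(412,416),(319,415)),('plateR',(487,408),(391,407)),('cap',(459,18),(362,19)),('padN',(246,330),(173,329))]:
    X,e=tri((a,np.array(p)*.7),(b,np.array(q)*.7));print(n,X.round(4),round(e,4))
d=[onz(a,np.array(p)*.7,.085) for p in [(426,221),(445,393)]];v=d[0]-d[1];print(d,np.linalg.norm(v),np.degrees(np.arctan2(v[1],v[0]))-90)
d=[onz(b,np.array(p)*.7,.085) for p in [(325,220),(354,391)]];v=d[0]-d[1];print(d,np.linalg.norm(v),np.degrees(np.arctan2(v[1],v[0]))-90)
for z,pp in((.012,[(374,235),(468,221),(482,368)]),(.004,[(246,330),(321,354),(302,407)])):
  X=np.array([onz(a,np.array(p)*.7,z) for p in pp]);v=np.diff(X,axis=0);print(X.round(4),np.linalg.norm(v,axis=1),np.degrees(np.arctan2(v[:,1],v[:,0])),(X[0]+X[2])/2)
```

```text
tip [0.5864 0.0309 0.0833] 0.0
base [ 0.605  -0.1093  0.0863] 0.0005
mid [ 0.5954 -0.0364  0.0831] 0.0
footNW [0.5449 0.01   0.0107] 0.0006
footNE [0.6319 0.0214 0.0026] 0.0001
footSE [ 0.6517 -0.1233  0.0104] 0.0006
plateL [ 0.5774 -0.1237  0.0984] 0.0001
plateR [ 0.6355 -0.1116  0.1066] 0.0
cap [0.613  0.1801 0.0268] 0.0007
padN [ 0.4115 -0.0919 -0.012 ] 0.0002
[array([0.58622627, 0.03106452, 0.085     ]), array([ 0.60521892, -0.11057083,  0.085     ])] 0.14290308982097308 7.63754299169338
[array([0.5866061 , 0.03107053, 0.085     ]), array([ 0.60491656, -0.10947083,  0.085     ])] 0.14172913828701678 7.422982956736774
[[ 0.545   0.0096  0.012 ]
 [ 0.6303  0.0225  0.012 ]
 [ 0.6514 -0.1232  0.012 ]] [0.0862454  0.14718026] [  8.53851535 -81.76172144] [ 0.59817167 -0.05678008  0.012     ]
[[ 0.4171 -0.086   0.004 ]
 [ 0.4903 -0.1117  0.004 ]
 [ 0.4679 -0.1716  0.004 ]] [0.07753606 0.06392755] [ -19.36133211 -110.43930043] [ 0.442531   -0.12883702  0.004     ]
```

Measured: rod tip is about (0.586, 0.030), the rod axis is 7.8° off +y at z about 0.085, and heights and lengths agree with the text. Now going for blue.

```bash
python3 -m jog '5 -25 -35 0;20 -60 -80 -1;50 -95 -127 -2;85 -130 -174 -2;120 -160 -214 -2;148 -177 -237 -2;148 -177 -237 -2;148 -177 -237 -2'
python3 -c "
from h import *
rel(.458,.237,.12,2.3);rel(.458,.237,.010,2.3)"
```

```text
time: 5.4
ee_pos: [0.4589, 0.2371, 0.121]
tcp_rot: [103.8, 89.9, 15.8]
wrist_force: [0.0, -1.1, 0.8]
opening: 0.0854
row [ 1.  -0.9  0. ] turn -0.3 | jaw 2.0 q6 115.3 t 5.4
row [ 1.11e+02 -1.00e+00  1.00e-01] turn -0.3 | jaw 2.0 q6 115.3 t 5.4
```

```bash
python3 -m jog '30 -1 0 0;60 -1 0 0;90 -1 0 0;111 -1 0 0;111 -1 0 0;111 -1 0 0;111 -1 0 0;111 -1 0 0' 1
python3 -m jog '0 0 0 0;0 0 0 0;0 0 0 0;0 0 0 0;0 0 0 0;0 0 0 0;0 0 0 0;0 0 0 0' 0 30
python3 -m jog '-15 0 0 0;-40 0 0 0;-80 0 0 0;-80 0 0 0;-80 0 0 0;-80 0 0 0;-80 0 0 0;-80 0 0 0'
python3 -c "
from h import *
shot('wrist','pics/w4.png',s=1.428)
rel(.587-.1366*.040,.030+.9906*.040,.120,7.9)"
```

```text
time: 6.4
ee_pos: [0.458, 0.2373, 0.01]
tcp_rot: [115.9, 89.9, 27.9]
wrist_force: [-0.4, 0.1, 1.1]
opening: 0.0852
time: 7.4
ee_pos: [0.4576, 0.2372, 0.0093]
tcp_rot: [128.7, 90.0, 40.7]
wrist_force: [-1.1, 1.0, 5.2]
opening: 0.046
time: 8.4
ee_pos: [0.4573, 0.237, 0.0887]
tcp_rot: [-65.6, 90.0, -153.6]
wrist_force: [-0.5, -0.4, -0.5]
opening: 0.0458
row [-31.2 118.3 171.6] turn -5.9 | jaw 2.0 q6 115.4 t 8.45
```

View pics/w4.png

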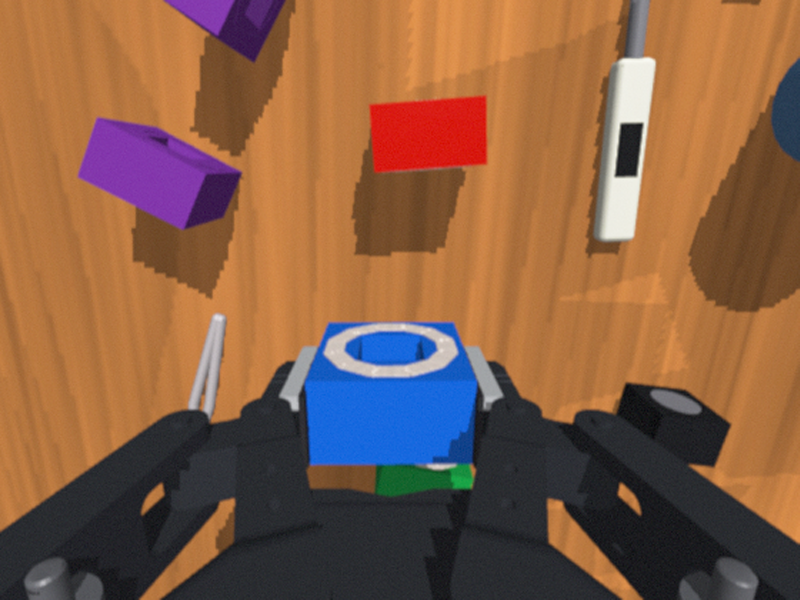

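Blue is held square (ring face near px 390,350, opening 46 mm). Moving it to a standoff in front of the rod tip.

```bash
python3 -m jog '-31 20 20 -1;-31 45 60 -3;-31 75 105 -5;-31 105 150 -6;-31 118 172 -6;-31 118 172 -6;-31 118 172 -6;-31 118 172 -6'
python3 -c "
from h import *
u=np.array([-.1366,.9906])
for s in(40,-128): rel(.587+u[0]*s/1e3,.030+u[1]*s/1e3,.0705,7.9)"
```

```text
time: 9.45
ee_pos: [0.581, 0.0702, 0.1202]
tcp_rot: [-156.3, 90.0, 121.7]
wrist_force: [0.4, 1.0, -0.2]
opening: 0.0458
row [49.7  0.5  0.6] turn 0.2 | jaw 8.1 q6 88.8 t 9.45
row [ 4.970e+01 -1.000e-01  1.686e+02] turn 0.2 | jaw 8.1 q6 88.8 t 9.45
```

```bash
python3 -m jog '25 0 0 0;50 0 0 0;50 0 5 0;50 0 10 0;50 0 15 0;50 0 18 0;50 0 18 0;50 0 18 0'
python3 -c "
from h import *
c=shot('side');t=shot('top');w=shot('wrist')
a=c['color'][140:280,180:320,::-1];b=w['color'][150:350,150:400,::-1]
r=lambda i:cv2.resize(i,(400,int(400*i.shape[0]/i.shape[1])),interpolation=cv2.INTER_CUBIC)
a,b=r(a),r(b);H=max(len(a),len(b));o=np.zeros((H,800,3),np.uint8);o[:len(a),:400]=a;o[:len(b),400:]=b;cv2.imwrite('pics/i1.png',o)
print(proj(c,[[.587,.030,.085],[.606,-.113,.085]]))
rel(.6,0,.07,7.9)"
```

```text
time: 10.45
ee_pos: [0.5839, 0.0515, 0.0702]
tcp_rot: [97.9, 90.0, 15.9]
wrist_force: [0.3, -0.1, -0.6]
opening: 0.0459
[[249.03527098 205.70651151]
 [258.04842453 173.40569592]]
row [ 0.1  8.8 53.3] turn 0.1 | jaw 8.0 q6 87.1 t 10.6
```

View pics/i1.png

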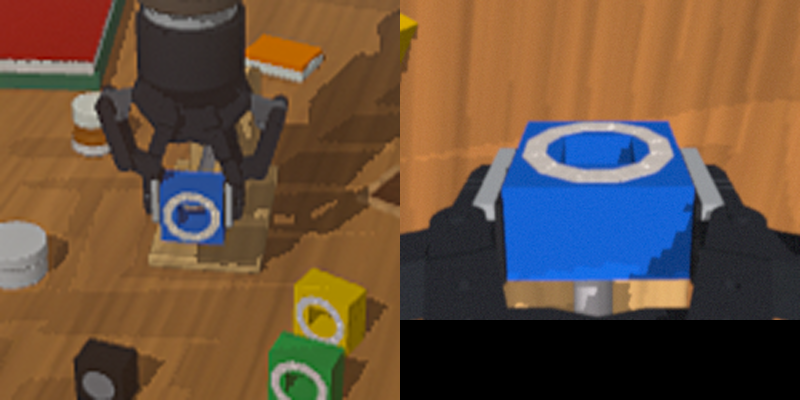

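In the wrist crop the rod (col 593) is about 1.5 mm to the −x side of the tape's centre (598), so I shift by that and thread it on.

```bash
python3 -m jog '0 -1.5 0 0;0 -1.5 10 0;0 -1.5 20 0;0 -1.5 30 0;0 -1.5 42 0;0 -1.5 54 0;0 -1.5 66 0;0 -1.5 78 0'
python3 -m jog '0 0 12 0;0 0 24 0;0 0 36 0;0 0 48 0;0 0 60 0;0 0 71 0;0 0 71 0;0 0 71 0'
python3 -c "
from h import *
rel(.587+.1366*.128,.030-.9906*.128,.07,7.9)"
```

```text
time: 11.6
ee_pos: [0.5934, -0.0268, 0.0702]
tcp_rot: [54.4, 90.0, -27.7]
wrist_force: [0.1, 0.3, -0.4]
opening: 0.046
time: 12.6
ee_pos: [0.6031, -0.0961, 0.0701]
tcp_rot: [-146.5, 90.0, 131.4]
wrist_force: [-0.9, -0.4, -0.7]
opening: 0.0457
row [0.1 1.3 0.8] turn 0.1 | jaw 8.0 q6 73.0 t 12.6
```

Clean insertion, with no contact force. Releasing and lifting.

```bash
python3 -m jog '1.5 0 0 0;1.5 0 0 0;1.5 0 0 0;1.5 0 0 0;1.5 0 0 0;1.5 0 0 0;1.5 0 0 0;1.5 0 0 0' 1
python3 -m jog '-20 0 0 0;-50 0 0 0;-90 0 0 0;-130 0 0 0;-150 0 0 0;-150 0 -30 0;-150 0 -80 0;-150 0 -110 0'
python3 -c "
from h import *
shot('wrist','pics/w5.png',s=1.428)
rel(.476,.147,.12,-7.4)"
```

```text
time: 13.6
ee_pos: [0.6031, -0.0963, 0.0686]
tcp_rot: [-75.7, 90.0, -157.8]
wrist_force: [-0.2, -0.7, -0.0]
opening: 0.0853
time: 14.6
ee_pos: [0.5875, 0.0143, 0.2188]
tcp_rot: [122.6, 90.0, 40.6]
wrist_force: [0.5, -0.4, -0.4]
opening: 0.0854
row [  99.1  -91.6 -144.4] turn 15.5 | jaw 8.1 q6 83.5 t 14.65
```

View pics/w5.png

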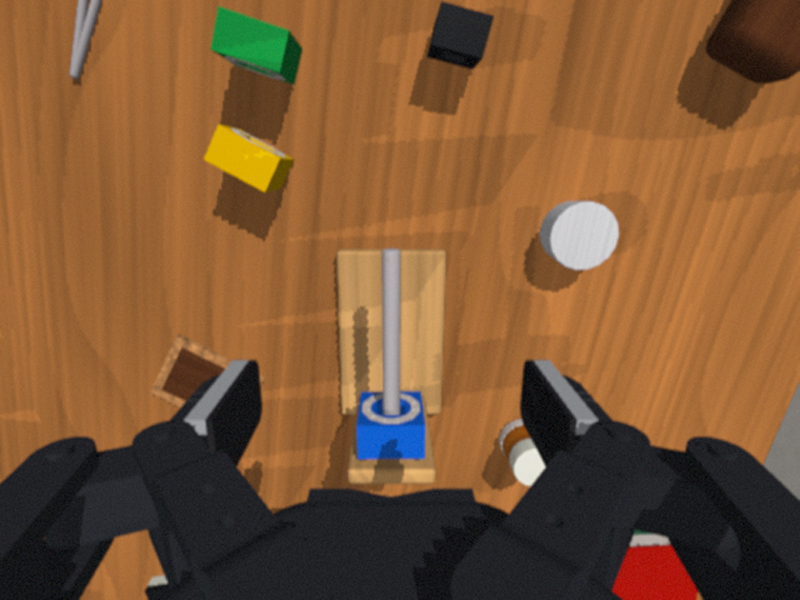

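Blue hangs at the plate (px 391,425), with the rod straight along column 391. So the rod plane passes through the TCP and the yaw is 8°. Green is next.

```bash
python3 -m jog '10 -20 -32 3;30 -45 -70 7;50 -70 -110 11;75 -91.6 -144.4 15.5;99 -91.6 -144.4 15.5;99 -91.6 -144.4 15.5;99 -91.6 -144.4 15.5;99 -91.6 -144.4 15.5' 1
python3 -m jog '30 0 0 0;60 0 0 0;90 0 0 0;110 0 0 0;110 0 0 0;110 0 0 0;110 0 0 0;110 0 0 0' 1
python3 -m jog '0 0 0 0;0 0 0 0;0 0 0 0;0 0 0 0;0 0 0 0;0 0 0 0;0 0 0 0;0 0 0 0' 0 30
python3 -m jog '-15 0 0 0;-40 0 0 0;-80 0 0 0;-110 0 0 0;-110 0 0 0;-110 0 0 0;-110 0 0 0;-110 0 0 0'
python3 -c "
from h import *
u=np.array([-.1392,.9903])
rel(.5853+u[0]*.04,.030+u[1]*.04,.120,8)"
```

```text
time: 15.65
ee_pos: [0.4778, 0.1427, 0.1208]
tcp_rot: [113.7, 89.9, 16.1]
wrist_force: [-0.6, 0.4, 0.1]
opening: 0.0855
time: 16.65
ee_pos: [0.4775, 0.143, 0.0104]
tcp_rot: [114.7, 89.9, 17.2]
wrist_force: [-0.3, 0.2, -0.1]
opening: 0.0856
time: 17.65
ee_pos: [0.4772, 0.1429, 0.0098]
tcp_rot: [118.8, 90.0, 21.3]
wrist_force: [-0.6, -0.0, 5.3]
opening: 0.0458
time: 18.65
ee_pos: [0.4766, 0.1428, 0.1188]
tcp_rot: [-65.4, 89.9, -162.9]
wrist_force: [-0.1, -0.1, -0.9]
opening: 0.0456
row [ -1.3 111.8  59.1] turn -15.5 | jaw -7.5 q6 114.2 t 18.65
```

```bash
python3 -m jog '-2 40 0 -3;-2 80 20 -6;-2 111.8 40 -10;-2 111.8 59 -15.5;-2 111.8 59 -15.5;-2 111.8 59 -15.5;-2 111.8 59 -15.5;-2 111.8 59 -15.5'
python3 -c "
from h import *
u=np.array([-.1392,.9903])
for s in(.03,-.101):rel(.5853+u[0]*s,.030+u[1]*s,.0707,8)"
```

```text
time: 19.65
ee_pos: [0.5801, 0.0704, 0.1218]
tcp_rot: [100.0, 90.0, 18.0]
wrist_force: [-0.2, -0.5, -0.7]
opening: 0.0455
row [51.1 -0.4 10.7] turn 0.0 | jaw 8.0 q6 88.9 t 19.65
row [ 51.1  -0.5 141.7] turn 0.0 | jaw 8.0 q6 88.9 t 19.65
```

```bash
python3 -m jog '25 -0.5 0 0;51 -0.5 0 0;51 -0.5 0 0;51 -0.5 8 0;51 -0.5 16 0;51 -0.5 26 0;51 -0.5 36 0;51 -0.5 46 0'
python3 -m jog '0 0 12 0;0 0 24 0;0 0 36 0;0 0 48 0;0 0 60 0;0 0 75 0;0 0 90 0;0 0 95.5 0'
python3 -m jog '0 0 0 0;0 0 0 0;1.5 0 0 0;1.5 0 0 0;1.5 0 0 0;1.5 0 0 0;1.5 0 0 0;1.5 0 0 0'
python3 -m jog '0 0 0 0;0 0 0 0;0 0 0 0;0 0 0 0;0 0 0 0;0 0 0 0;0 0 0 0;0 0 0 0' 1
python3 -m jog '-20 0 0 0;-50 0 0 0;-90 0 0 0;-130 0 0 0;-150 0 0 0;-150 0 -30 0;-150 0 -60 0;-150 0 -80 0'
python3 -c "
from h import *
c=shot('wrist','pics/w6.png',crop=(80,80,460,330),s=1.5)
rel(.474,.0755,.12,-21.2)"
```

```text
time: 20.65
ee_pos: [0.5862, 0.0233, 0.0707]
tcp_rot: [63.3, 90.0, -18.7]
wrist_force: [-0.4, 0.5, 0.1]
opening: 0.0453
time: 21.65
ee_pos: [0.5995, -0.0715, 0.0706]
tcp_rot: [-27.1, 90.0, -109.1]
wrist_force: [0.5, -0.0, -0.4]
opening: 0.0458
time: 22.65
ee_pos: [0.5993, -0.0704, 0.0691]
tcp_rot: [175.2, 90.0, 93.2]
wrist_force: [0.3, -0.5, -0.5]
opening: 0.0454
time: 23.65
ee_pos: [0.5993, -0.0704, 0.0691]
tcp_rot: [-131.0, 90.0, 147.0]
wrist_force: [0.2, -0.4, -0.3]
opening: 0.0857
time: 24.65
ee_pos: [0.588, 0.0099, 0.2192]
tcp_rot: [106.9, 90.0, 24.9]
wrist_force: [0.5, -0.2, -0.5]
opening: 0.0857
row [  99.3 -103.7  -79.2] turn 29.3 | jaw 8.1 q6 83.0 t 24.7
```

View pics/w6.png

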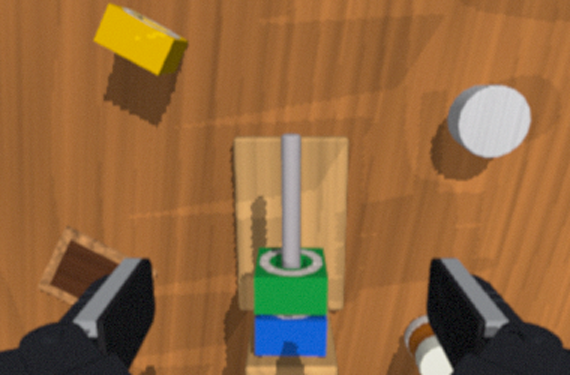

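Green hangs in front of blue (crop px 290,285). Now yellow.

```bash
python3 -m jog '5 -15 -12 4;15 -35 -28 9;30 -60 -46 14;50 -85 -65 19;70 -103.7 -79 24;90 -103.7 -79 29;99 -103.7 -79 29.3;99 -103.7 -79 29.3' 1
python3 -c "
from h import *
rel(.474,.0755,.010,-21.2)"
```

```text
time: 25.7
ee_pos: [0.4745, 0.0724, 0.1199]
tcp_rot: [-53.8, 90.0, -165.1]
wrist_force: [0.1, 0.0, 0.8]
opening: 0.0851
row [109.9  -1.6  -2.7] turn -0.0 | jaw -21.2 q6 119.9 t 25.7
```

```bash
python3 -m jog '0 -1.6 -2.7 0;30 -1.6 -2.7 0;60 -1.6 -2.7 0;90 -1.6 -2.7 0;110 -1.6 -2.7 0;110 -1.6 -2.7 0;110 -1.6 -2.7 0;110 -1.6 -2.7 0' 1
python3 -m jog '0 0 0 0;0 0 0 0;0 0 0 0;0 0 0 0;0 0 0 0;0 0 0 0;0 0 0 0;0 0 0 0' 0 30
python3 -m jog '-15 0 0 0;-40 0 0 0;-80 0 0 0;-110 0 0 0;-110 0 0 0;-110 0 0 0;-110 0 0 0;-110 0 0 0'
python3 -c "
from h import *
u=np.array([-.1392,.9903])
rel(.5853+u[0]*.04,.030+u[1]*.04,.120,8)"
```

```text
time: 26.7
ee_pos: [0.4749, 0.0759, 0.0114]
tcp_rot: [120.6, 89.9, 9.3]
wrist_force: [-1.2, 0.6, 0.1]
opening: 0.0853
time: 27.7
ee_pos: [0.4743, 0.0758, 0.0105]
tcp_rot: [121.8, 90.0, 10.5]
wrist_force: [-0.2, -0.2, 5.2]
opening: 0.0461
time: 28.7
ee_pos: [0.4736, 0.0757, 0.1193]
tcp_rot: [-58.3, 89.9, -169.6]
wrist_force: [0.4, 0.8, 0.1]
opening: 0.0457
row [ -0.8 101.1 -32.9] turn -29.3 | jaw -21.3 q6 120.4 t 28.7
```

```bash
python3 -m jog '-5 15 -10 -4;-5 35 -20 -9;-5 60 -33 -14;-5 80 -33 -19;-5 101 -33 -24;-5 101 -33 -29.3;-5 101 -33 -29.3;-5 101 -33 -29.3'
python3 -c "
from h import *
u=np.array([-.1392,.9903])
for s in(.03,-.07):rel(.5853+u[0]*s,.030+u[1]*s,.0712,8)"
```

```text
time: 29.7
ee_pos: [0.5799, 0.0698, 0.1249]
tcp_rot: [-92.5, 90.0, -174.6]
wrist_force: [1.2, 0.8, -0.1]
opening: 0.0456
row [53.7 -0.1 10.2] turn -0.1 | jaw 7.9 q6 89.0 t 29.7
row [5.370e+01 1.000e-01 1.102e+02] turn -0.1 | jaw 7.9 q6 89.0 t 29.7
```

```bash
python3 -m jog '25 0 0 0;53.5 0 0 0;53.5 0 0 0;53.5 0 8 0;53.5 0 16 0;53.5 0 26 0;53.5 0 36 0;53.5 0 46 0'
python3 -m jog '0 0 12 0;0 0 24 0;0 0 36 0;0 0 48 0;0 0 60 0;0 0 64 0;1.5 0 64 0;1.5 0 64 0'
python3 -m jog '0 0 0 0;0 0 0 0;0 0 0 0;0 0 0 0;0 0 0 0;0 0 0 0;0 0 0 0;0 0 0 0' 1
python3 -m jog '-20 0 0 0;-50 0 0 0;-90 0 0 0;-130 0 0 0;-130 0 -30 0;-130 0 -80 0;-130 0 -130 0;-130 0 -180 0'
python3 -c "
from h import *
rel(.469,.318,.14,6.7)"
```

```text
time: 30.7
ee_pos: [0.5867, 0.0234, 0.0718]
tcp_rot: [73.1, 90.0, -9.0]
wrist_force: [-0.3, 0.2, -0.9]
opening: 0.0458
time: 31.7
ee_pos: [0.5953, -0.0388, 0.0699]
tcp_rot: [-106.3, 90.0, 171.7]
wrist_force: [0.1, 0.2, -0.2]
opening: 0.0457
time: 32.7
ee_pos: [0.5954, -0.0392, 0.0701]
tcp_rot: [-122.2, 90.0, 155.8]
wrist_force: [0.6, -0.8, 0.2]
opening: 0.0857
time: 33.7
ee_pos: [0.5701, 0.1405, 0.2002]
tcp_rot: [96.6, 90.0, 14.5]
wrist_force: [1.7, 0.5, -0.1]
opening: 0.0854
row [  60.2  -75.5 -189.8] turn 1.3 | jaw 8.0 q6 95.9 t 33.7
```

```bash
python3 -m jog '10 -20 -40 1;20 -40 -85 1;40 -60 -130 1.3;50 -75 -175 1.3;60 -75.5 -190 1.3;60 -75.5 -190 1.3;60 -75.5 -190 1.3;60 -75.5 -190 1.3' 1
python3 -c "
from h import *
c=shot('wrist','pics/w7.png',s=1.428);np.save('w7.npy',c,allow_pickle=True)
rel(.469,.318,.010,6.7)"
```

```text
time: 34.7
ee_pos: [0.47, 0.3158, 0.1407]
tcp_rot: [103.3, 90.0, 19.9]
wrist_force: [0.4, -0.3, -0.2]
opening: 0.0858
row [130.7  -0.8  -2.1] turn -0.1 | jaw 6.6 q6 117.3 t 34.75
```

View pics/w7.png

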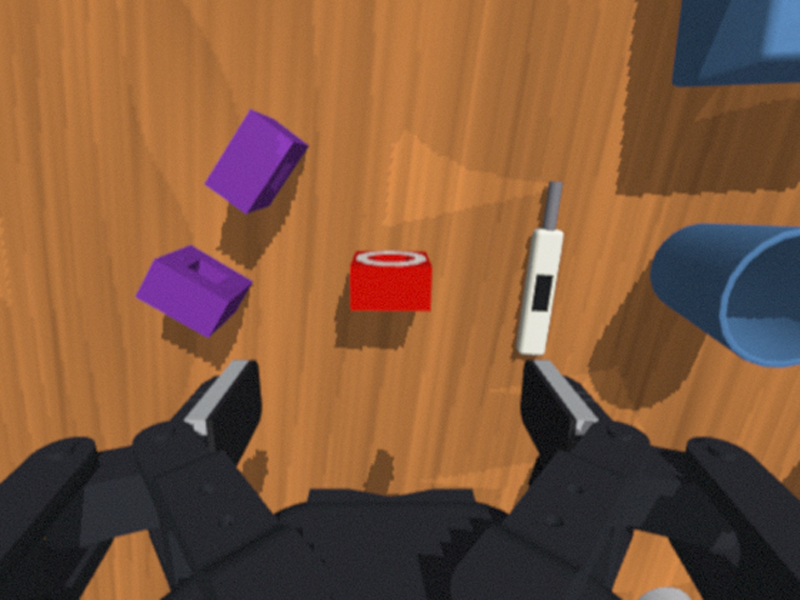

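Red top face is centred at (391,288) and square to the jaws. The purple block (right edge 251) and thermometer (left edge 517) are clear of the open fingers.

```bash
python3 -c "
from h import *
c=np.load('w7.npy',allow_pickle=True).item();print(np.mean([onz(c,np.array(p)*.7,.046) for p in[(350,265),(432,265),(431,310),(350,310)]],0))"
python3 -m jog '0 -1 -2 0;40 -1 -2 0;80 -1 -2 0;110 -1 -2 0;130.5 -1 -2 0;130.5 -1 -2 0;130.5 -1 -2 0;130.5 -1 -2 0' 1
python3 -m jog '0 0 0 0;0 0 0 0;0 0 0 0;0 0 0 0;0 0 0 0;0 0 0 0;0 0 0 0;0 0 0 0' 0 30
python3 -m jog '-15 0 0 0;-40 0 0 0;-80 0 0 0;-115 0 0 0;-115 0 0 0;-115 0 0 0;-115 0 0 0;-115 0 0 0'
python3 -c "
from h import *
u=np.array([-.1392,.9903])
rel(.5853+u[0]*.04,.030+u[1]*.04,.125,8)"
```

```text
[0.46967886 0.31927577 0.046     ]
time: 35.75
ee_pos: [0.4687, 0.3191, 0.011]
tcp_rot: [118.1, 89.9, 34.8]
wrist_force: [0.1, -0.0, 0.6]
opening: 0.0852
time: 36.75
ee_pos: [0.4682, 0.3188, 0.01]
tcp_rot: [119.6, 90.0, 36.3]
wrist_force: [0.2, -1.1, 5.1]
opening: 0.0457
time: 37.75
ee_pos: [0.4676, 0.3184, 0.1237]
tcp_rot: [-61.1, 89.9, -144.4]
wrist_force: [0.7, -0.2, -0.3]
opening: 0.0461
row [ -1.2  82.4 260.1] turn -1.3 | jaw 6.7 q6 117.6 t 37.75
```

```bash
python3 -m jog '-1 20 45 0;-1 40 90 0;-1 60 140 -1;-1 75 190 -1;-1 82 230 -1.3;-1 82.4 255 -1.3;-1 82.4 260 -1.3;-1 82.4 260 -1.3'
python3 -c "
from h import *
u=np.array([-.1392,.9903])
for s in(.03,-.043):rel(.5853+u[0]*s,.030+u[1]*s,.0708,8)"
```

```text
time: 38.75
ee_pos: [0.58, 0.0702, 0.1254]
tcp_rot: [-116.2, 90.0, 161.8]
wrist_force: [0.0, 0.6, 0.2]
opening: 0.0453
row [54.6 -0.3 10.6] turn -0.0 | jaw 8.0 q6 88.9 t 38.75
row [54.6 -0.2 83.6] turn -0.0 | jaw 8.0 q6 88.9 t 38.75
```

```bash
python3 -m jog '25 0 0 0;54.5 0 0 0;54.5 0 0 0;54.5 0 8 0;54.5 0 16 0;54.5 0 26 0;54.5 0 36 0;54.5 0 46 0'
python3 -m jog '0 0 10 0;0 0 20 0;0 0 30 0;0 0 36.5 0;0 0 36.5 0;1.5 0 36.5 0;1.5 0 36.5 0;1.5 0 36.5 0'
python3 -m jog '0 0 0 0;0 0 0 0;0 0 0 0;0 0 0 0;0 0 0 0;0 0 0 0;0 0 0 0;0 0 0 0' 1
python3 -m jog '-20 0 0 0;-50 0 0 0;-90 0 0 0;-130 0 0 0;-150 0 -30 0;-150 0 -60 0;-150 0 -90 0;-150 0 -100 0'
python3 -c "
from h import *
c=shot('wrist','pics/w8.png',s=1.428);np.save('w8.npy',c,allow_pickle=True)
rel(.613,.177,.14,-5)"
```

```text
time: 39.75
ee_pos: [0.5867, 0.0236, 0.0713]
tcp_rot: [84.9, 90.0, 2.9]
wrist_force: [0.5, 0.3, -0.1]
opening: 0.0457
time: 40.75
ee_pos: [0.5915, -0.0114, 0.0696]
tcp_rot: [-101.3, 90.0, 176.7]
wrist_force: [-0.7, 0.6, -0.1]
opening: 0.0455
time: 41.75
ee_pos: [0.5916, -0.0117, 0.0696]
tcp_rot: [14.5, 90.0, -67.5]
wrist_force: [-0.2, 1.0, -0.3]
opening: 0.0852
time: 42.75
ee_pos: [0.5775, 0.0886, 0.2197]
tcp_rot: [109.1, 90.0, 27.2]
wrist_force: [0.8, -0.4, -0.8]
opening: 0.0855
row [ 79.6  47.6 -82.2] turn 13.1 | jaw 8.1 q6 90.7 t 42.8
```

View pics/w8.png

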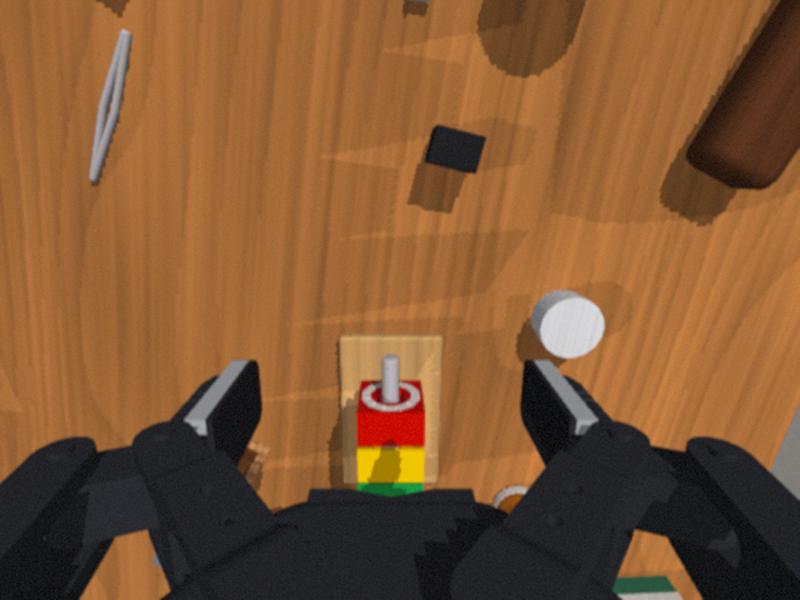

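All four hang in order (red 391,412; yellow 391,465; green behind). The cap's top face is near (458,148).

Run:
```python
from h import *
c=np.load('w8.npy',allow_pickle=True).item()
X=np.array([onz(c,np.array(q)*.7,.036) for q in[(438,126),(485,136),(477,172),(430,161)]]);a=(X[1]+X[2]-X[0]-X[3]);b=X[2]+X[3]-X[0]-X[1]
m=X.mean(0);g=np.degrees(np.arctan2(a[1],a[0]));print(m,np.linalg.norm(a)/2,np.linalg.norm(b)/2,g,np.degrees(np.arctan2(b[1],b[0])))
X=np.array([onz(c,np.array((391,355))*.7,z) for z in(.079,.085)]);print(X)
rel(m[0],m[1],.13,g)
```

```text
[0.61306758 0.17556301 0.036     ] 0.03437935192178624 0.024436489079964336 -3.8148456384035763 -92.9263724173021
[[0.58590198 0.03114682 0.079     ]
 [0.58550904 0.03380919 0.085     ]]
row [ 89.6  47.5 -80.8] turn 11.9 | jaw 8.1 q6 90.7 t 42.8
```

```bash
python3 -m jog '10 12 -20 3;25 24 -40 6;45 36 -60 9;65 47.5 -81 12;85 47.5 -81 12;89.6 47.5 -81 12;89.6 47.5 -81 12;89.6 47.5 -81 12' 1
python3 -c "
from h import *
c=shot('wrist','pics/w9.png',crop=(200,60,360,240),s=3);np.save('w9.npy',c,allow_pickle=True)
rel(.613,.1756,.008,-4)"
```

```text
time: 43.8
ee_pos: [0.6139, 0.1738, 0.1313]
tcp_rot: [107.2, 89.9, 13.2]
wrist_force: [0.6, -0.1, -0.3]
opening: 0.0853
row [123.2  -1.2  -1.6] turn -0.0 | jaw -4.0 q6 109.9 t 43.85
```

View pics/w9.png

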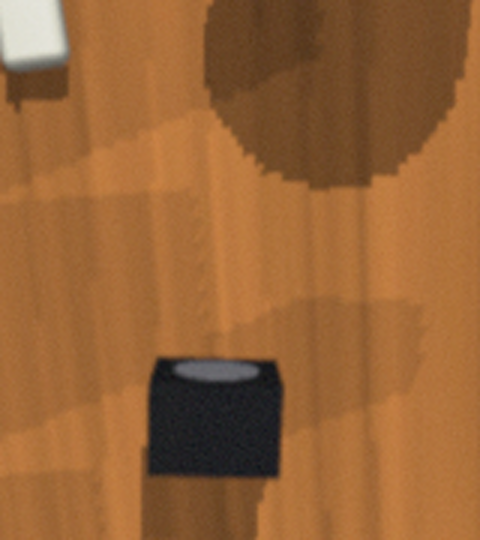

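The cap is under the tool with its grey disc on the +y side, centred at column 272 and square to the jaws.

```bash
python3 -c "
from h import *
c=np.load('w9.npy',allow_pickle=True).item();print(onz(c,(271.7,202.8),.036))"
python3 -m jog '0 -1 -2 0;40 -1 -2 0;80 -1 -2 0;110 -1 -2 0;123 -1 -2 0;123 -1 -2 0;123 -1 -2 0;123 -1 -2 0' 1
python3 -m jog '0 0 0 0;0 0 0 0;0 0 0 0;0 0 0 0;0 0 0 0;0 0 0 0;0 0 0 0;0 0 0 0' 0 30
python3 -m jog '-15 0 0 0;-40 0 0 0;-80 0 0 0;-117 0 0 0;-117 0 0 0;-117 0 0 0;-117 0 0 0;-117 0 0 0'
python3 -c "
from h import *
u=np.array([-.1392,.9903])
for s in(.04,.03,-.007):rel(.5853+u[0]*s,.030+u[1]*s,.125 if s==.04 else .074,8)"
```

```text
[0.61270308 0.17604431 0.036     ]
time: 44.85
ee_pos: [0.6134, 0.1765, 0.0085]
tcp_rot: [110.4, 89.9, 16.4]
wrist_force: [0.6, 0.6, 0.0]
opening: 0.0853
time: 45.85
ee_pos: [0.6128, 0.1762, 0.0073]
tcp_rot: [104.5, 90.0, 10.5]
wrist_force: [0.7, 0.8, 5.0]
opening: 0.036
time: 46.85
ee_pos: [0.6121, 0.1761, 0.123]
tcp_rot: [-70.0, 89.9, -164.0]
wrist_force: [0.8, 0.4, -0.0]
opening: 0.0356
row [ -1.9 -24.9 108.5] turn -12.0 | jaw -4.0 q6 110.1 t 46.85
row [ 49.1 -22.7 118.2] turn -12.0 | jaw -4.0 q6 110.1 t 46.85
row [ 49.1 -15.  154.4] turn -12.0 | jaw -4.0 q6 110.1 t 46.85
```

```bash
python3 -m jog '-2 -5 25 -3;-2 -10 50 -6;-2 -18 80 -9;-2 -25 108.5 -12;-2 -25 108.5 -12;-2 -25 108.5 -12;-2 -25 108.5 -12;-2 -25 108.5 -12'
python3 -c "
from h import *
u=np.array([-.1392,.9903])
for s in(.03,-.007):rel(.5853+u[0]*s,.030+u[1]*s,.074,8)"
```

```text
time: 47.85
ee_pos: [0.5802, 0.0704, 0.1258]
tcp_rot: [-104.3, 90.0, 173.7]
wrist_force: [-0.9, 0.6, 0.9]
opening: 0.0355
row [51.8 -0.5 10.7] turn 0.0 | jaw 8.0 q6 88.9 t 47.85
row [51.8 -0.6 47.7] turn 0.0 | jaw 8.0 q6 88.9 t 47.85
```

```bash
python3 -m jog '25 -0.5 0 0;52 -0.5 0 0;52 -0.5 6 0;52 -0.5 12 0;52 -0.5 14 0;52 -0.5 14 0;52 -0.5 14 0;52 -0.5 14 0'
python3 -c "
from h import *
c=shot('wrist','pics/w10.png',crop=(190,200,360,350),s=4)
u=np.array([-.1392,.9903])
for s in(.03,-.007):rel(.5853+u[0]*s,.030+u[1]*s,.074,8)"
```

```text
time: 48.85
ee_pos: [0.5816, 0.0559, 0.0742]
tcp_rot: [91.2, 90.0, 9.2]
wrist_force: [0.2, -0.5, -1.6]
opening: 0.0358
row [ 0.1  0.1 -3.8] turn -0.0 | jaw 8.0 q6 87.5 t 48.9
row [ 0.1  0.1 33.2] turn -0.0 | jaw 8.0 q6 87.5 t 48.9
```

View pics/w10.png

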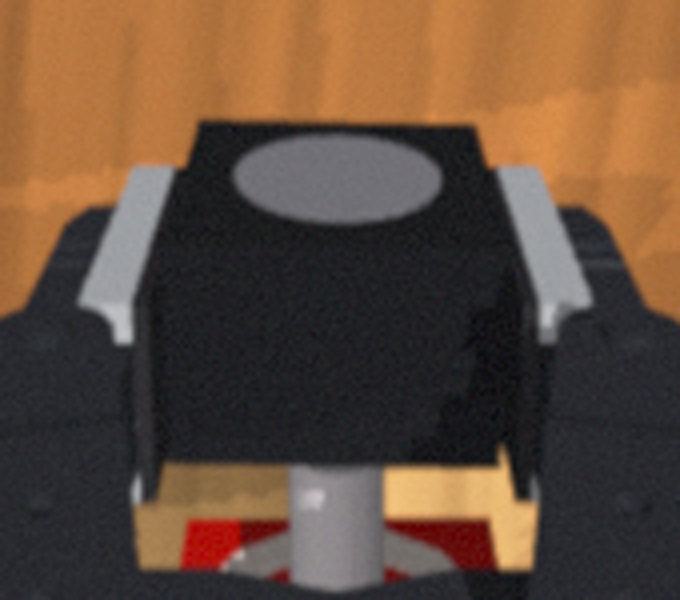

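Rod (col 336) and cap (331–338) line up to within 1 mm. Sliding home.

```bash
python3 -m jog '0 0 5 0;0 0 10 0;0 0 15 0;0 0 20 0;0 0 25 0;0 0 29 0;0 0 29 0;0 0 29 0'
python3 -m jog '0 0 1 0;0 0 2 0;0 0 3 0;0 0 4 0;0 0 4 0;0 0 4 0;0 0 4 0;0 0 4 0'
python3 -m jog '0 0 1 0;0 0 2 0;0 0 2 0;0 0 2 0;0 0 2 0;0 0 2 0;0 0 2 0;0 0 2 0'
```

```text
time: 49.9
ee_pos: [0.5856, 0.0271, 0.074]
tcp_rot: [16.8, 90.0, -65.2]
wrist_force: [0.4, -0.8, -0.1]
opening: 0.0355
time: 50.9
ee_pos: [0.5858, 0.0261, 0.074]
tcp_rot: [179.0, 89.7, 97.1]
wrist_force: [-2.3, 16.9, 0.2]
opening: 0.0351
time: 51.9
ee_pos: [0.5858, 0.0258, 0.0739]
tcp_rot: [179.9, 89.5, 98.1]
wrist_force: [-2.2, 24.6, 0.4]
opening: 0.0357
```

Contact on the socket floor (25 N at y=0.026, so 19–20 mm engaged). I'll relax the push, then release.

```bash
python3 -m jog '0 0 -2 0;0 0 -4.5 0;1.5 0 -4.5 0;2 0 -4.5 0;2 0 -4.5 0;2 0 -4.5 0;2 0 -4.5 0;2 0 -4.5 0'
python3 -m jog '0 0 0 0;0 0 0 0;0 0 0 0;0 0 0 0;0 0 0 0;0 0 0 0;0 0 0 0;0 0 0 0' 1
python3 -m jog '-20 0 0 0;-50 0 0 0;-90 0 0 0;-130 0 0 0;-160 0 0 0;-190 0 0 0;-190 0 0 0;-190 0 0 0'
python3 -c "
from h import *
w=shot('wrist');np.save('w11.npy',w,allow_pickle=True);s=shot('side');t=shot('top')
a=cv2.resize(w['color'][150:370,120:420,::-1],(480,352));b=cv2.resize(s['color'][100:260,210:400,::-1],(320,270),interpolation=cv2.INTER_CUBIC);d=cv2.resize(t['color'][160:290,260:440,::-1],(480,347),interpolation=cv2.INTER_CUBIC)
o=np.zeros((600,800,3),np.uint8);o[:270,480:]=b;o[:300,:480]=a[:300];o[300:,:480]=d[:300];cv2.imwrite('pics/m1.png',o)
rel(.5,-.2,.30,-20)"
```

```text
time: 52.9
ee_pos: [0.5858, 0.026, 0.0722]
tcp_rot: [161.5, 89.9, 79.5]
wrist_force: [-0.9, 6.6, 1.6]
opening: 0.0355
time: 53.9
ee_pos: [0.5858, 0.0256, 0.0721]
tcp_rot: [110.1, 90.0, 28.1]
wrist_force: [-0.3, -0.4, -0.1]
opening: 0.0853
time: 54.9
ee_pos: [0.5857, 0.0256, 0.2612]
tcp_rot: [-98.1, 90.0, 179.9]
wrist_force: [0.7, -0.2, 0.1]
opening: 0.0852
row [ -39.  -116.   211.5] turn 28.0 | jaw 8.0 q6 84.5 t 55.05
```

View pics/m1.png

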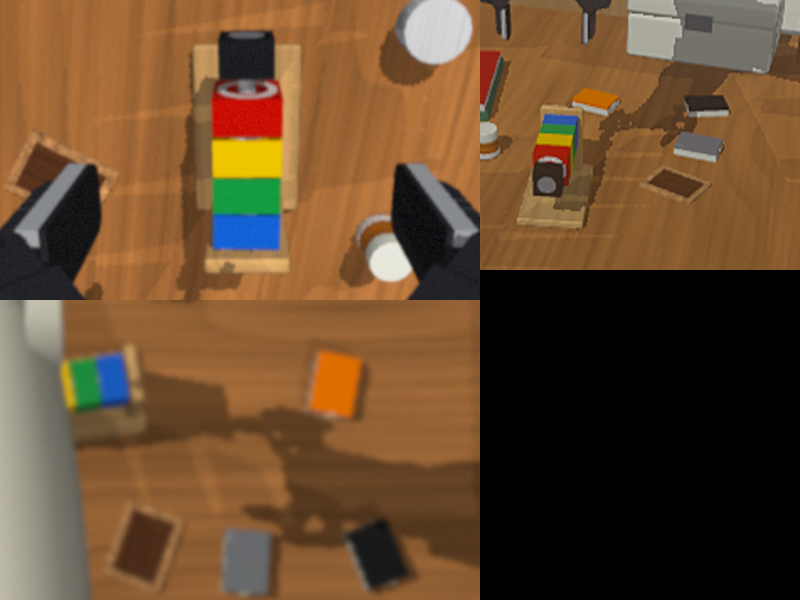

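Cap is home and blue, green, yellow and red are packed in order. No white case anywhere, and the three cases look unmoved. I've viewed 14 pictures, so from here I'll measure mostly by image code. Next, a survey pose over the pad and cases.

```bash
python3 -c "
from h import *
rel(.34,-.24,.30,75)"
```

```text
row [ -38.7 -280.   228.9] turn -67.0 | jaw 8.0 q6 84.5 t 55.05
```

```bash
python3 -m jog '-20 -10 5 -5;-38 -50 40 -14;-38 -90 75 -24;-38 -130 110 -34;-38 -170 145 -44;-38 -210 180 -54;-38 -250 205 -61;-38 -280 229 -67'
python3 -m jog '0 0 0 0;0 0 0 0;0 0 0 0;0 0 0 0;0 0 0 0;0 0 0 0;0 0 0 0;0 0 0 0'
python3 -c "
from h import *
c=shot('wrist','pics/w12.png',s=1.428);np.save('w12.npy',c,allow_pickle=True)
rel(.34,-.24,.30,75)"
```

```text
time: 56.05
ee_pos: [0.3386, -0.2409, 0.2996]
tcp_rot: [174.2, 90.0, 159.3]
wrist_force: [0.4, -0.5, 0.1]
opening: 0.0852
time: 57.05
ee_pos: [0.3403, -0.2401, 0.3]
tcp_rot: [-65.3, 90.0, -80.3]
wrist_force: [-0.0, -0.0, -0.6]
opening: 0.0853
row [ 0.   0.  -0.3] turn -0.0 | jaw 75.0 q6 -20.2 t 57.1
```

View pics/w12.png

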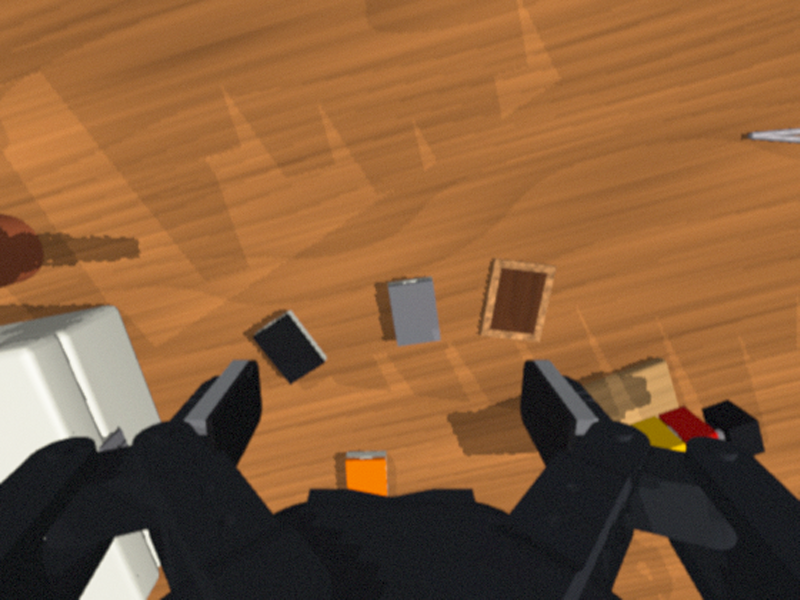

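The view shows −x up and +y right: pad (517,299), grey (414,311), black (290,348), orange (366,472, partly hidden). I'll refine these by colour from a second, closer pose.

```bash
cat > seg.py <<'E'
from h import *
def seg(c,seed,z,tol=30,win=60):
    "region grown about the seed pixel (560 scale) -> (centre, long-axis angle, sizes) at height z"
    im=cv2.GaussianBlur(c['color'],(3,3),0);m=np.zeros((422,562),np.uint8)
    im=im.copy();x,y=map(int,seed)
    cv2.floodFill(im,m,(x,y),(0,0,0),(tol,)*3,(tol,)*3,4|(255<<8)|cv2.FLOODFILL_MASK_ONLY|cv2.FLOODFILL_FIXED_RANGE)
    k=cv2.morphologyEx(m[1:-1,1:-1],cv2.MORPH_OPEN,np.ones((3,3)))
    k=cv2.morphologyEx(k,cv2.MORPH_CLOSE,np.ones((5,5)))
    pts=np.argwhere(k>0)[:,::-1]
    P=np.array([onz(c,p,z)[:2] for p in pts])*1000
    (cx,cy),(w,h),a=cv2.minAreaRect(P.astype(np.float32))
    if w<h: w,h,a=h,w,a+90
    return (round(cx/1e3,4),round(cy/1e3,4)),round((a+90)%180-90,1),(round(w,1),round(h,1)),len(pts)
E
python3 - <<'E'
from seg import *
c=np.load('w12.npy',allow_pickle=True).item();k=.7
for n,s,z in[('pad',(517,299),.004),('grey',(414,315),.016),('black',(290,350),.016)]:
  for t in(20,30,40): print(n,t,seg(c,np.array(s)*k,z,t))
rel(.48,-.24,.24,80)
E
```

```text
pad 20 ((0.4396, -0.1286), -21.6, (64.8, 44.6), 1223)
pad 30 ((0.4396, -0.1285), -21.2, (66.1, 45.7), 1276)
pad 40 ((0.4396, -0.1286), -21.5, (66.8, 46.6), 1318)
grey 20 ((0.4186, -0.2355), -6.4, (68.7, 44.3), 1267)
grey 30 ((0.4188, -0.2355), -6.4, (69.6, 45.3), 1356)
grey 40 ((0.4188, -0.2355), -6.0, (71.2, 46.4), 1435)
black 20 ((0.4246, -0.374), 18.6, (62.5, 44.0), 1117)
black 30 ((0.4248, -0.3741), 18.6, (63.4, 45.0), 1156)
black 40 ((0.4248, -0.3742), 18.4, (64.9, 45.8), 1195)
row [ 60.   36.3 134.9] turn -5.0 | jaw 75.0 q6 -20.2 t 57.1
```

Sizes check out (grey 69x45, black 64x45, dark rectangle 66x46). Moving above grey.

```bash
python3 -c "
from h import *
rel(.4187,-.2355,.13,83.8)"
```

```text
row [170.   24.8  74.5] turn -8.8 | jaw 75.0 q6 -20.2 t 57.1
```

```bash
python3 -m jog '30 5 15 -2;60 10 30 -4;90 15 45 -6;120 20 60 -9;150 24.8 74.5 -9;170 24.8 74.5 -9;170 24.8 74.5 -9;170 24.8 74.5 -9' 1
python3 - <<'E'
from seg import *
c=shot('wrist');np.save('w13.npy',c,allow_pickle=True)
for n,X in[('pad',(.4396,-.1286,.004)),('grey',(.415,-.2355,.016)),('black',(.4248,-.3741,.016))]:
    p=proj(c,X)[0];print(n,p.round(),[seg(c,p,X[2],t) for t in(25,40)])
a=np.load('w12.npy',allow_pickle=True).item()
rel(.4187,-.2355,-.002,83.8)
E
```

```text
time: 58.1
ee_pos: [0.4189, -0.2357, 0.1311]
tcp_rot: [-22.5, 89.9, -28.5]
wrist_force: [0.1, -0.1, 0.1]
opening: 0.0856
pad [392. 205.] [((0.4394, -0.1288), -21.5, (66.6, 46.3), 3497), ((0.4394, -0.1287), -21.6, (67.5, 47.7), 3622)]
grey [273. 195.] [((0.4201, -0.236), -6.1, (65.0, 44.9), 3760), ((0.4197, -0.2359), -6.2, (67.7, 45.9), 3957)]
black [119. 221.] [((0.4248, -0.3731), 18.5, (63.7, 47.2), 3562), ((0.4247, -0.3731), 18.4, (64.3, 48.0), 3639)]
row [133.3   0.3  -0.5] turn 0.2 | jaw 84.0 q6 -23.3 t 58.15
```

```bash
python3 -m jog '30 0 0 0;60 0 0 0;90 0 0 0;115 0 -1 0;125 0 -1 0;132 0 -1 0;132 0 -1 0;132 0 -1 0' 1
python3 -m jog '0 0 0 0;0 0 0 0;0 0 0 0;0 0 0 0;0 0 0 0;0 0 0 0;0 0 0 0;0 0 0 0' 0 30
python3 -m jog '-15 0 0 0;-30 0 0 0;-60 0 0 0;-60 0 0 0;-60 0 0 0;-60 0 0 0;-60 0 0 0;-60 0 0 0'
python3 -c "
from h import *
rel(.4395,-.1287,.06,68.5)"
```

```text
time: 59.15
ee_pos: [0.4182, -0.2356, -0.0011]
tcp_rot: [-24.1, 89.9, -30.1]
wrist_force: [-0.1, 0.8, -1.0]
opening: 0.0852
time: 60.15
ee_pos: [0.4179, -0.2354, -0.0016]
tcp_rot: [-25.1, 90.0, -31.1]
wrist_force: [-0.9, 0.5, 5.6]
opening: 0.0454
time: 61.15
ee_pos: [0.4175, -0.2352, 0.0577]
tcp_rot: [157.5, 90.0, 151.5]
wrist_force: [-0.4, 0.3, -0.9]
opening: 0.0457
row [ -2.3 108.3  10.7] turn 15.5 | jaw 84.0 q6 -23.4 t 61.15
```

```bash
python3 -m jog '-3 20 2 3;-3 50 5 7;-3 80 8 11;-3 107.5 12.3 15.5;-3 107.5 12.3 15.5;-3 107.5 12.3 15.5;-3 107.5 12.3 15.5;-3 107.5 12.3 15.5'
python3 -c "
from h import *
rel(.4378,-.128,.003,68.5)"
```

```text
time: 62.15
ee_pos: [0.441, -0.1303, 0.061]
tcp_rot: [-138.9, 90.0, -160.5]
wrist_force: [-0.3, -0.0, -0.7]
opening: 0.0451
row [58.   0.9 -3.8] turn -0.1 | jaw 68.4 q6 5.1 t 62.15
```

```bash
python3 -m jog '0 0.9 -3.8 0;20 0.9 -3.8 0;40 0.9 -3.8 0;50 0.9 -3.8 0;55 0.9 -3.8 0;58 0.9 -3.8 0;58 0.9 -3.8 0;58 0.9 -3.8 0'
python3 -m jog '0 0 0 0;0 0 0 0;0 0 0 0;0 0 0 0;0 0 0 0;0 0 0 0;0 0 0 0;0 0 0 0' 1
python3 -m jog '-20 0 0 0;-50 0 0 0;-90 0 0 0;-130 0 0 0;-130 0 0 0;-130 0 0 0;-130 0 0 0;-130 0 0 0'
python3 - <<'E'
from seg import *
c=shot('wrist');t=shot('top');np.save('w14.npy',c,allow_pickle=True)
for n,X in[('grey',(.436,-.1287,.020))]:
    p=proj(c,X)[0];print(n,p.round(),[seg(c,p,X[2],t) for t in(25,40)])
for n,X in[('black',(.4248,-.3741,.016)),('orange',(.61,-.345,.016))]:
    p=proj(t,X)[0];print(n,p.round(),[seg(t,p,X[2],q) for q in(40,60)])
rel(.4248,-.3731,.13,90+18.4)
E
```

```text
time: 63.15
ee_pos: [0.4383, -0.1276, 0.0035]
tcp_rot: [5.4, 90.0, -16.1]
wrist_force: [-0.4, 0.2, -0.8]
opening: 0.0451
time: 64.15
ee_pos: [0.438, -0.1275, 0.0031]
tcp_rot: [26.7, 90.0, 5.2]
wrist_force: [0.4, -0.4, -0.2]
opening: 0.0855
time: 65.15
ee_pos: [0.4376, -0.1274, 0.1322]
tcp_rot: [-174.7, 89.9, 163.8]
wrist_force: [0.2, 0.5, 0.4]
opening: 0.0854
grey [271. 199.] [((0.4395, -0.1278), -21.5, (66.2, 44.8), 3842), ((0.4396, -0.1277), -21.5, (68.0, 46.1), 4006)]
black [401. 255.] [((0.4239, -0.3751), 18.3, (62.8, 46.4), 354), ((0.4229, -0.3752), 17.5, (68.1, 52.8), 426)]
orange [387. 190.] [((0.6091, -0.3416), -13.6, (63.8, 43.4), 321), ((0.6087, -0.3414), -12.5, (68.3, 46.9), 374)]
row [   2.5 -233.4   78. ] turn -39.9 | jaw 68.5 q6 5.3 t 65.25
```

```bash
python3 -m jog '0 -30 10 -5;0 -65 20 -11;0 -100 32 -17;0 -135 45 -23;0 -170 58 -29;0 -205 70 -35;0 -233 78 -40;0 -233 78 -40' 1
python3 - <<'E'
from seg import *
c=shot('wrist')
X=(.4248,-.3741,.016);p=proj(c,X)[0];r=[seg(c,p,X[2],t) for t in(25,40)];print(p,r)
(x,y),a,_,_=r[1];rel(x,y,-.001,90+a)
E
```

```text
time: 66.25
ee_pos: [0.4246, -0.3742, 0.1322]
tcp_rot: [127.1, 89.9, 145.5]
wrist_force: [-0.2, 0.5, -0.8]
opening: 0.0853
[273.04319307 198.82106722] [((0.4249, -0.375), 18.6, (64.3, 43.8), 3553), ((0.425, -0.3751), 18.8, (64.4, 44.7), 3665)]
row [133.4  -2.   -0.3] turn -0.4 | jaw 108.4 q6 -59.7 t 66.3
```

```bash
python3 -m jog '30 -1 0 0;60 -1 0 0;90 -1 0 0;115 -1 0 0;125 -1 0 0;133 -1 0 0;133 -1 0 0;133 -1 0 0' 1
python3 -m jog '0 0 0 0;0 0 0 0;0 0 0 0;0 0 0 0;0 0 0 0;0 0 0 0;0 0 0 0;0 0 0 0' 0 30
python3 -m jog '-15 0 0 0;-40 0 0 0;-90 0 0 0;-90 0 0 0;-90 0 0 0;-90 0 0 0;-90 0 0 0;-90 0 0 0'
python3 - <<'E'
from seg import *
c=shot('wrist');o=status.get_obs();e=o['ee_pos'];z=e[2]+.017
p=proj(c,(e[0],e[1],z))[0];r=seg(c,p,z,40);a=np.radians(r[1]);d=np.array(r[0])-e[:2]
print(r,'case minus tcp along long',d@[np.cos(a),np.sin(a)]*1000,'across',d@[-np.sin(a),np.cos(a)]*1000)
rel(.4395,-.1278,.09,68.5)
E
```

```text
time: 67.3
ee_pos: [0.4258, -0.3741, 0.0009]
tcp_rot: [-58.8, 89.9, -40.4]
wrist_force: [0.6, 0.0, -0.1]
opening: 0.0852
time: 68.3
ee_pos: [0.4256, -0.374, 0.0005]
tcp_rot: [-64.6, 90.0, -46.1]
wrist_force: [-0.6, -0.3, 5.3]
opening: 0.0454
time: 69.3
ee_pos: [0.4252, -0.3737, 0.0895]
tcp_rot: [121.0, 89.9, 139.5]
wrist_force: [-0.0, -1.0, -0.3]
opening: 0.0452
((0.4481, -0.362), -71.6, (296.9, 120.1), 66609) case minus tcp along long -3.8651598579489264 across 25.318929204695277
row [ -0.3 228.7  91.4] turn 40.0 | jaw 108.5 q6 -59.8 t 69.35
```

```bash
python3 -m jog '0 30 12 5;0 65 25 11;0 100 40 17;0 135 54 23;0 170 68 29;0 205 82 35;0 228.7 91.4 40;0 228.7 91.4 40'
python3 -c "
from h import *
rel(.4403,-.1281,.0212,68.5)"
```

```text
time: 70.35
ee_pos: [0.4397, -0.1267, 0.0901]
tcp_rot: [18.6, 90.0, -2.8]
wrist_force: [-0.6, -0.7, -0.3]
opening: 0.0449
row [68.9 -1.   1.1] turn 0.1 | jaw 68.6 q6 5.3 t 70.35
```

```bash
python3 -m jog '0 -1 1 0;25 -1 1 0;45 -1 1 0;57 -1 1 0;64 -1 1 0;67 -1 1 0;68.5 -1 1 0;68.5 -1 1 0'
python3 -m jog '0 0 0 0;0 0 0 0;0 0 0 0;0 0 0 0;0 0 0 0;0 0 0 0;0 0 0 0;0 0 0 0' 1
python3 -m jog '-20 0 0 0;-50 0 0 0;-90 0 0 0;-130 0 0 0;-130 0 0 0;-130 0 0 0;-130 0 0 0;-130 0 0 0'
python3 - <<'E'
from seg import *
c=shot('wrist');t=shot('top')
for n,X in[('black',(.436,-.1287,.036))]:
    p=proj(c,X)[0];print(n,p.round(),[seg(c,p,X[2],t) for t in(25,40)])
for n,X in[('orange',(.609,-.3416,.016))]:
    p=proj(t,X)[0];print(n,p.round(),[seg(t,p,X[2],q) for q in(40,60)])
rel(.609,-.3416,.15,77)
E
```

```text
time: 71.35
ee_pos: [0.4404, -0.1292, 0.0219]
tcp_rot: [8.0, 90.0, -13.5]
wrist_force: [-0.0, 0.5, -1.0]
opening: 0.0455
time: 72.35
ee_pos: [0.4401, -0.1292, 0.0215]
tcp_rot: [-156.7, 90.0, -178.2]
wrist_force: [-0.9, -0.2, -0.3]
opening: 0.0853
time: 73.35
ee_pos: [0.4397, -0.1291, 0.1506]
tcp_rot: [-174.3, 89.9, 164.2]
wrist_force: [-0.4, -0.7, 0.3]
opening: 0.0855
black [272. 195.] [((0.4396, -0.1289), -21.5, (62.9, 43.5), 3536), ((0.4392, -0.1289), -21.5, (63.7, 44.3), 3631)]
orange [385. 191.] [((0.6091, -0.3416), -13.6, (63.8, 43.4), 321), ((0.6087, -0.3414), -12.5, (68.3, 46.9), 373)]
row [   0.8 -135.7  235.2] turn -8.5 | jaw 68.5 q6 5.2 t 73.45
```

```bash
python3 -m jog '0 -20 35 -1;0 -45 75 -3;0 -70 115 -5;0 -90 155 -7;0 -115 195 -8;0 -136 235 -8.5;0 -136 235 -8.5;0 -136 235 -8.5' 1
python3 - <<'E'
from seg import *
c=shot('wrist')
X=(.609,-.3416,.016);p=proj(c,X)[0];r=[seg(c,p,X[2],t) for t in(40,60)];print(p,r)
(x,y),a,_,_=r[1];rel(x,y,-.0005,90+a)
E
```

```text
time: 74.45
ee_pos: [0.6086, -0.3416, 0.1509]
tcp_rot: [158.1, 89.9, 145.0]
wrist_force: [-0.5, 0.9, 0.2]
opening: 0.0853
[273.22763614 194.04039964] [((0.6086, -0.3403), -14.2, (65.4, 45.6), 3345), ((0.6088, -0.3403), -13.2, (66.2, 46.8), 3454)]
row [1.522e+02 1.000e+00 1.000e-01] turn 0.2 | jaw 77.0 q6 -16.3 t 74.5
```

```bash
python3 -m jog '35 1 0 0;70 1 0 0;105 1 0 0;130 1 0 0;142 1 0 0;151 1 0 0;151 1 0 0;151 1 0 0' 1
python3 -m jog '0 0 0 0;0 0 0 0;0 0 0 0;0 0 0 0;0 0 0 0;0 0 0 0;0 0 0 0;0 0 0 0' 0 30
python3 -m jog '-15 0 0 0;-50 0 0 0;-100 0 0 0;-120 0 0 0;-120 0 0 0;-120 0 0 0;-120 0 0 0;-120 0 0 0'
python3 - <<'E'
from h import *
rel(.4395,-.1285,.12,68.5)
E
```

```text
time: 75.5
ee_pos: [0.6096, -0.3412, 0.0017]
tcp_rot: [-15.8, 89.9, -28.8]
wrist_force: [-0.6, -0.6, 0.0]
opening: 0.0854
time: 76.5
ee_pos: [0.6093, -0.3411, 0.001]
tcp_rot: [-21.5, 90.0, -34.5]
wrist_force: [-0.3, -0.5, 5.6]
opening: 0.0452
time: 77.5
ee_pos: [0.6088, -0.3407, 0.1194]
tcp_rot: [162.8, 89.9, 149.8]
wrist_force: [0.6, 0.4, -1.1]
opening: 0.0453
row [-2.000e-01  1.687e+02 -2.127e+02] turn 8.5 | jaw 77.0 q6 -16.2 t 77.5
```

```bash
python3 -m jog '0 25 -30 1;0 50 -60 2;0 80 -100 4;0 110 -140 6;0 140 -180 8;0 168.7 -212.7 8.5;0 168.7 -212.7 8.5;0 168.7 -212.7 8.5'
python3 -c "
from h import *
rel(.4402,-.1288,.0378,68.5)"
```

```text
time: 78.5
ee_pos: [0.4402, -0.1288, 0.1207]
tcp_rot: [-6.0, 90.0, -27.4]
wrist_force: [-0.4, -0.4, -0.2]
opening: 0.0453
row [82.9  0.  -0. ] turn 0.0 | jaw 68.5 q6 5.2 t 78.5
```

```bash
python3 -m jog '0 0 0 0;30 0 0 0;55 0 0 0;70 0 0 0;77 0 0 0;80 0 0 0;82.5 0 0 0;82.5 0 0 0'
python3 -m jog '0 0 0 0;0 0 0 0;0 0 0 0;0 0 0 0;0 0 0 0;0 0 0 0;0 0 0 0;0 0 0 0' 1
python3 -m jog '-20 0 0 0;-50 0 0 0;-90 0 0 0;-130 0 0 0;-160 0 0 0;-160 0 0 0;-160 0 0 0;-160 0 0 0'
python3 - <<'E'
from seg import *
c=shot('wrist');t=shot('top');s=shot('side')
X=(.436,-.1287,.052);p=proj(c,X)[0];print([seg(c,p,X[2],q) for q in(40,60)])
r=lambda i,w:cv2.resize(i[:,:,::-1],(w,int(w*i.shape[0]/i.shape[1])),interpolation=cv2.INTER_CUBIC)
a=r(c['color'],400);b=r(s['color'][110:280,160:400],400);d=r(t['color'][150:290,180:420],400)
o=np.zeros((600,800,3),np.uint8);o[:len(a),:400]=a;o[:len(b),400:]=b;o[600-len(d)-20:580,:400]=d;cv2.imwrite('pics/fin.png',o)
E
```

```text
time: 79.5
ee_pos: [0.4401, -0.1287, 0.0384]
tcp_rot: [1.5, 90.0, -20.0]
wrist_force: [-0.3, 0.4, -0.6]
opening: 0.0452
time: 80.5
ee_pos: [0.4399, -0.1287, 0.0381]
tcp_rot: [30.0, 90.0, 8.4]
wrist_force: [0.3, 0.6, 0.5]
opening: 0.0853
time: 81.5
ee_pos: [0.4394, -0.1286, 0.1969]
tcp_rot: [-175.0, 89.9, 163.5]
wrist_force: [-0.2, 0.0, -0.5]
opening: 0.0855
[((0.4395, -0.1283), -22.2, (65.3, 45.4), 3115), ((0.4403, -0.1286), -21.5, (67.4, 46.6), 3268)]
```

View pics/fin.png

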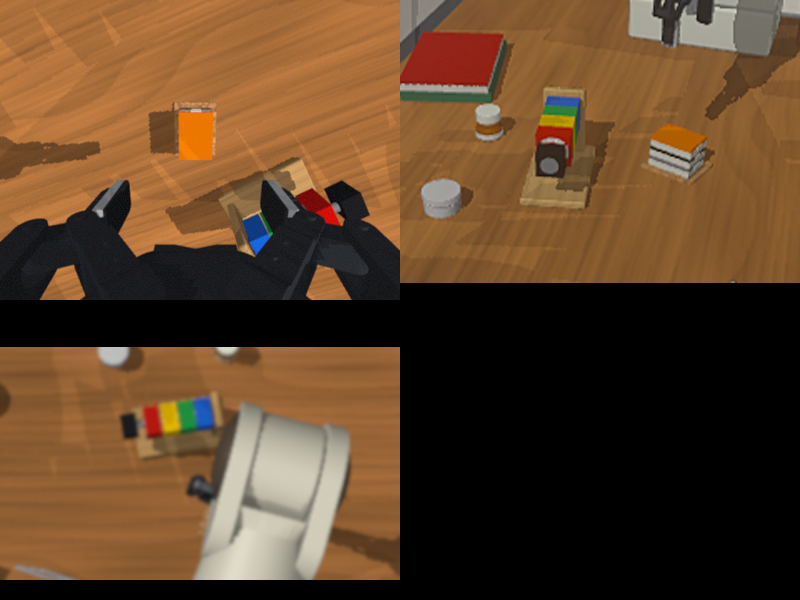

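The rod is in order with the cap home, and the three cases form a square pile on the pad. The robot is clear, so I'm handing in.

```bash
python3 -c "
from workcell import bot,status
print(status.get_obs()['wrist_force'],bot.job_done())"
```

```text
the job is handed in; nothing more can be done
[0.55014392 0.42148812 0.77660706] None
```

I threaded the blue, green, yellow and red tape rolls onto the rod in that order and pushed the cap home. Then I stacked the three cases that were there (grey, black, orange; no white one in view) lids up on the pad. I handed the job in at about 82 s of the 210 s; it reports no verdict.

- **Rod:** all four tapes hang in order in the last pictures. The cap met the rod's end with about 25 N when pushed and stayed put after release. I did not measure its final position after letting go, only saw it seated in the pictures.
- **Pile:** the case centres, each measured after it was placed, lie within about 1.5 mm of each other and of the dark rectangle's centre. Their angle is within about 1° of the pad's.
- **Bystanders:** the robot never worked near the cup, tin, tweezers, thermometer or ointment jar. I did not re-measure where they stand.
- **Disagreements:** the rod tip read 0.030–0.031 m in y from the pictures, against about 0.033 m from the cap's contact. An early by-eye pad angle was -19.4°; I used -21.5°, which repeated in later views. Neither affected the fit.
- **Failed check:** one image check on the black case while it was held merged with the gripper, so I ignored it. The case measured well once placed.

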